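# Lock the slicing disc on its drive shaft with the retaining clip

## Task

Put the vegetable slicer back together after washing: lower the slicing disc over the square drive shaft until it is fully down, without dropping or forcing it, and let go of it. Then push the blue retaining clip sideways into the groove of the shaft, just above the disc's hub, until you feel its jaws snap shut behind the shaft and it stops fully home; push firmly, but never with more than about 30 N, as it is only plastic, and let go. Leave the nail brush, the salt shaker and the pepper jar where they are.

Things in the scene. Friction and masses are not known exactly. Their poses are not given: they have to be found in the camera images.
- slicer: White vegetable slicer without its hopper, fixed, 253x195x129 mm: low housing, sloped button panel on its -x side, open round aluminium chamber 196 mm wide, rim 85 mm up. Origin: on the shaft's axis at foot level, on screw feet 0 to 8 mm above the table; z up. Steel drive shaft 16 mm square, sides along x and y, from a round shoulder 75 mm up to its top 129 mm up, tapered over the last 7.5 mm.
- groove (a point): Point on the shaft's axis 111 mm above the slicer's origin, axes as the slicer's: lower end of the groove, and level of the hub's top when the disc is fully down. In the groove the shaft is only 11 mm square, flats along x and y, for 6.5 mm up to its 16 mm square head, whose lower edge is bevelled 1.2 mm. The clip can go in along x or y, from any of the four sides.
- slicing_disc: Steel slicing disc, 150 mm wide, 3 mm thick, lying on the table, 0.25 to 0.4 kg. Dark hub 36x36 mm, 36 mm high, with a 18 mm square hole right through; sides of both along x and y. Origin: centre of the hub's underside, z up. Plate 4 to 7 mm above it, two blades up to 11 mm. Fits the shaft in four turns; fully down its origin is 75 mm above the slicer's and the groove is free above the hub.
- clip: Blue plastic U-clip, 62x23x20 mm, 36 g, lying flat on the table. Origin: underside, centre of the eye, which is on the shaft's axis when home; z up, +x to the mouth. Two springy jaws 5 mm thick reach 19.6 mm ahead (tips 15.6 mm apart inside, tapering to lips 8 mm apart at 7 mm ahead); bridge 5 mm thick, 23 mm wide, from 6 to 14 mm behind; then the upright grip tab.
- clip_tab (a point): Middle of the clip's grip tab, 28 mm behind the eye (-x) and 10 mm above the underside, axes as the clip's. Tab 9 mm wide, 28 mm long, 20 mm high. The push takes 9 to 18 N while the neck spreads the jaws, 6 to 12 N while the lips rub along its flats, then drops suddenly as they snap behind it, then comes a hard stop. Left short of the snap it stays there, some 3 mm out, not locked.
- nail_brush: Green nail brush, 30x85x22 mm, lying near the front of the table. Origin: centre of its underside. Bystander.
- salt_shaker: Glass salt shaker with a grey top, 44 mm wide, 90 mm high, standing at the back. Origin: centre of its underside. Bystander.
- jar_pepper: Spice jar with a yellow lid, 45 mm wide, 100 mm high, standing at the back. Origin: centre of its underside. Bystander.
There are look-alikes about, which are no part of the job. Of the things that look like the clip, take the one that is farthest to the robot's left at the start.

How it is judged:
By the outcome, as a careful person would: the job done as asked, in the order asked, and still so for the second after the job is handed in, with the robot touching nothing.
It also fails if it takes over 72 s, if anything falls off the work surface, if the arm or the gripper's body presses on something with over 40 N, if the wrist force passes 120 N, or if a joint passes its speed limit or range.

## Robot

A 6-joint arm with a two-finger parallel gripper is mounted at the origin on a cart in front of the work surface, level with it; the furniture and walls round the work are solid. World frame = base frame: x ahead of the robot, y to its left, z up, the work surface at z = 0. Lengths are in m, angles in rad, forces in N, time in s.
With the tool pointing down it reaches from about 0.3 to 1 m from the base axis. Payload 5.1 kg.
Tool frame: the origin (TCP) lies between the finger pads; the fingertips stand 14 mm ahead of it and the grasp point (between the pads) lies 5 mm behind it; z points along the fingers, y is the direction in which the jaws open and shut (so a half turn about z gives the same grasp; the last joint's range is limited). The gripper opens to 95 mm and grips with 3 to 60 N. Pads are 20 mm wide; open, the fingers measure 119 mm over their backs; the gripper's body (75 mm by 180 mm) begins 59 mm behind the grasp point.
Start: joints at [-1.393, 0.124, 1.65, -0, 1.367, -0.083], TCP at [0.168, -0.628, 0.229] pointing down, gripper open.
Joint ranges: [-2.61, 2.61], [-1.02, 2.33], [0.03, 2.71], [-1.35, 4.49], [0.32, 2.68], [-2.91, 2.91]. Speed limits (rad/s): [2.57, 2.57, 3.14, 3.14, 3.14, 3.14].

## Interface

Orientations are given as a unit quaternion [w, x, y, z].
In Python, from rig import * gives the robot as it stands.
- The arm moves only by the tool carry_out, never from a script. Its argument "commands" is a list of rows, each an object of numbers: "gripper": the opening, from 0 (shut) to 1 (fully open); "tx", "ty", "tz": the shift along the tool's x, y, z in cm; "wx", "wy", "wz": the turn, a rotation vector about the tool's x, y, z in rad. A call has exactly 5 rows; each row is the pose to reach, as a shift and turn from the pose commanded when the call began, along the tool's axes at that moment; what a row does not reach only later rows make up. A row lasts 1/8 s, in which the tool goes at most 62.5 mm and 10.7 degrees, less where a joint would pass 70% of its speed; a pose out of reach is approached as far as the arm can. A call with a gripper value outside its range is refused whole. The fingers move at their own pace and stop on an object; the grip force is fixed at half the most. Time passes only in rows, so rows that repeat a pose let the fingers close, or fill a call up. It gives the time, the measured TCP pose, the force and the opening at its end, in the units of the state.
- state(): the state, without advancing time (a new reading comes with each control period).
- camera(name): name is "side" or "top"; returns the picture (400x640x3 uint8, red, green, blue); there is no depth.
- camera_info(name): a dict with "fx", "fy", "cx", "cy" (pixels), "k1" (the pictures are not rectified: a ray, as slopes to the right and down, at radius r is drawn at 1 + k1 r^2 times it, then the intrinsics apply), "position" and "rotation" of the camera in the world. Camera axes: x right, y up, looking along -z (the intrinsics and any distortion apply to the point x, -y, -z); pixel columns grow to the right and rows downward; lengths in m; the calibration is good to about 2 mm. A picture is of the moment at which its call begins. camera_info takes no time and is no camera call.
- finish_job(): hands the job in, once; it reports no verdict.
Trained networks look in the newest picture that a camera, given by its name, has taken for a name from the list of things; names that differ only in an ending like _2 or _b are one class to them, and where a whole thing is asked for, a point or a joint stands for the part that bears it (a point fixed in the world has none). Each returns a list of dicts, best first, with "confidence" (0 to 1); they miss things now and then, are a little off and sometimes report something else, mostly with a low value. They report only what shows in the picture. A call takes as long as a camera call. They do not tell look-alikes from the thing itself.
- spot_in(target, camera): "position" ([row, column] in pixels, amid what is visible of it).
- place_of(target, camera): "position" ([row, column] in pixels: a listed point, or the origin of a listed thing).
The state is a dict: "time": time; "qpos": joint angles; "joint_velocities": joint speeds; "tau": joint torques, N m; "position": TCP position; "ee_rot": TCP orientation; "force": force on the tool from outside, world axes, zero at the start; "moment": the same for the moment, N m; "finger_gap": opening from 0.0 (shut) to 1.0 (fully open).
Only numpy, scipy, OpenCV 4.12 (cv2) and the standard library are available. Lean on these libraries where they do the work, as an engineer would, in place of code of your own. Each camera call takes 0.05 s, during which the arm holds its last target. There are 200 camera calls.

## Working session

There is one attempt and no reset: what is moved stays moved. The work goes in short steps, Python scripts to look and compute and a tool call to move; the robot and the scene stay as the last step left them, time stands still between calls to the robot, and variables do not carry over. Pictures are saved under pics/ and viewed, about 8 in all and at most 12, crops included, and the job is handed in when it is done.

Besides the shell and the picture viewer there is one more tool, called by a JSON object that holds its "api" and its "payload". carry_out: Moves the arm, as the interface text tells. Its arguments: {"type":"object","properties":{"commands":{"type":"array","items":{"type":"object","properties":{"gripper":{"type":"number"},"tx":{"type":"number"},"ty":{"type":"number"},"tz":{"type":"number"},"wx":{"type":"number"},"wy":{"type":"number"},"wz":{"type":"number"}}}}},"required":["commands"]}

```bash
mkdir -p pics; ls
cat > h.py <<'E'
from rig import *
import numpy as np, cv2
from scipy.spatial.transform import Rotation as R
def _R(ci):
    r=np.array(ci["rotation"],float)
    return r if r.shape==(3,3) else R.from_quat(r[[1,2,3,0]]).as_matrix()
def ray(name,rc):
    ci=camera_info(name); x=(rc[1]-ci["cx"])/ci["fx"]; y=(rc[0]-ci["cy"])/ci["fy"]
    u,v=x,y
    for _ in range(20):
        f=1+ci["k1"]*(u*u+v*v); u,v=x/f,y/f
    return np.array(ci["position"],float),_R(ci)@np.array([u,-v,-1.])
def atz(name,rc,z):
    p,d=ray(name,rc); return p+d*(z-p[2])/d[2]
def proj(name,P):
    ci=camera_info(name); c=_R(ci).T@(np.array(P,float)-np.array(ci["position"])); u,v=c[0]/-c[2],-c[1]/-c[2]
    f=1+ci["k1"]*(u*u+v*v); return np.array([ci["cy"]+ci["fy"]*v*f, ci["cx"]+ci["fx"]*u*f])
def tri(r1,r2):
    (p,d),(q,e)=ray(*r1),ray(*r2); d=d/np.linalg.norm(d); e=e/np.linalg.norm(e)
    s=np.linalg.lstsq(np.c_[d,-e],q-p,rcond=None)[0]; a,b=p+s[0]*d,q+s[1]*e
    return (a+b)/2,np.linalg.norm(a-b)
def save(n,im): cv2.imwrite("pics/"+n,im[...,::-1])
E
python3 - <<'E'
from h import *
a=camera("side");b=camera("top")
save("a.png",np.vstack([a,b])[:, :]) if 0 else (save("side0.png",a),save("top0.png",b))
for c in("side","top"):
    print(c,camera_info(c))
    for t in["slicer","groove","slicing_disc","clip","clip_tab","nail_brush"]:
        print(t,[(np.round(d["position"],1).tolist(),round(d["confidence"],2)) for d in place_of(t,c)])
print(state())
E
```

```text
pics
side {'fx': 460.3419120710634, 'fy': 460.3419120710634, 'cx': 321.06974435893784, 'cy': 193.43960737744993, 'k1': -0.1202643222959188, 'position': array([ 0.44592082, -0.71168889,  0.76036704]), 'rotation': array([ 0.90734121,  0.41078202, -0.02796899, -0.0848987 ])}
slicer [([344.2, 355.3], 0.76)]
groove [([312.5, 354.7], 0.82), ([229.7, 337.3], 0.2)]
slicing_disc [([231.5, 325.2], 0.53), ([252.1, 416.2], 0.34)]
clip [([229.1, 337.9], 0.57), ([267.8, 317.1], 0.55)]
clip_tab [([232.4, 325.2], 0.56), ([271.6, 308.4], 0.49)]
nail_brush [([263.2, 246.2], 0.95), ([232.2, 337.2], 0.16)]
top {'fx': 424.25038321254704, 'fy': 424.25038321254704, 'cx': 320.414097667518, 'cy': 204.03737929530809, 'k1': -0.11572996720306605, 'position': array([0.37306551, 0.02544855, 1.09477956]), 'rotation': array([ 0.71224468,  0.0547439 , -0.07656176, -0.6955925 ])}
slicer [([212.1, 427.8], 0.56)]
groove [([204.2, 437.5], 0.55)]
slicing_disc [([228.7, 217.0], 0.83)]
clip [([199.8, 318.1], 0.55), ([223.4, 351.0], 0.45)]
clip_tab [([228.9, 357.8], 0.54), ([208.8, 317.9], 0.45)]
nail_brush [([280.8, 336.4], 0.82)]
{'time': 0.7, 'qpos': array([-1.39259432e+00,  1.23766146e-01,  1.65026583e+00,  7.00780516e-06,
        1.36748953e+00, -8.25550889e-02]), 'joint_velocities': array([-0.00151854,  0.0005111 , -0.00064734,  0.00051566,  0.0002848 ,
        0.00128985]), 'tau': array([-4.40401946e-04, -4.17435837e+01, -3.60141456e+01,  7.74736446e-02,
        4.25502041e-02, -8.77148040e-06]), 'position': array([ 0.16758096, -0.62803239,  0.22869837]), 'ee_rot': array([3.53667460e-05, 9.91512841e-01, 1.30008786e-01, 5.12834113e-06]), 'force': array([-0.48738544,  0.31009104,  0.16155579]), 'moment': array([-0.00894226,  0.02369917,  0.02187279]), 'finger_gap': 0.9979212949872479}
```

View pics/side0.png

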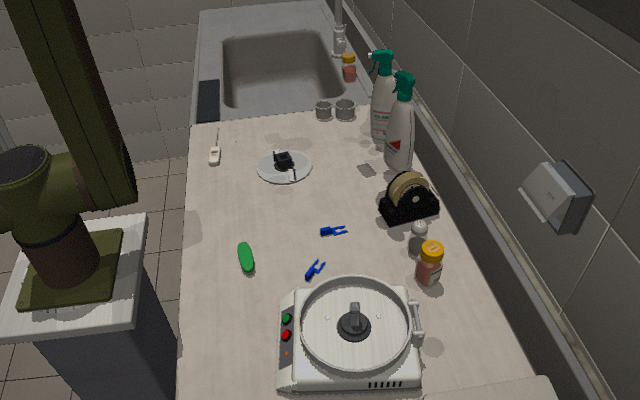

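View pics/top0.png

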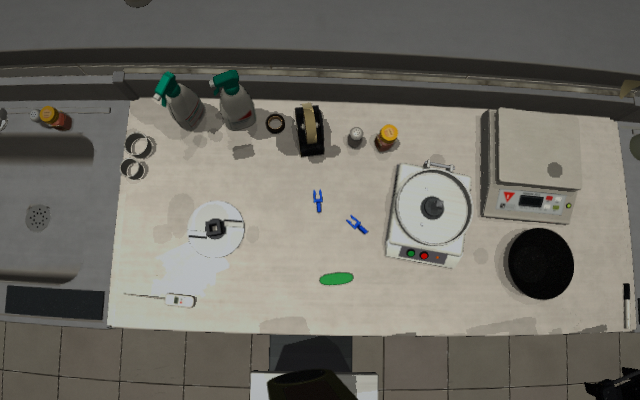

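The side view shows two clip look-alikes at (230,337) and (268,317). The top view has them at (200,318) and (224,352), with the disc at (229,217) and the shaft at (205,435). The robot's left is toward the left in the top view, so I choose the clip at top (200,318), side (230,337). I'll check it in a close crop.

Run:
```python
from h import *
a=camera("side");b=camera("top")
def crop(im,r,c,h,w,s): return cv2.resize(im[r-h:r+h,c-w:c+w],None,fx=s,fy=s,interpolation=cv2.INTER_CUBIC)
save("crops.png",np.vstack([np.hstack([crop(b,208,335,25,33,6),crop(b,228,217,25,33,6)])[:,:800],np.hstack([crop(b,205,432,50,66,3),crop(a,325,354,50,66,3)])]))
print("clipL top z0",atz("top",(199.8,318.1),0),"tab z10",atz("top",(208.8,317.9),.01),"side",atz("side",(229.1,337.9),0),atz("side",(232.4,325.2),.01))
print("clipR",atz("top",(223.4,351.),0),atz("side",(267.8,317.1),0))
print("disc top",atz("top",(228.7,217.0),0), "side")
for z in (0,.008): print("slicer",atz("top",(212.1,427.8),z),atz("side",(344.2,355.3),z),"groove",atz("top",(204.2,437.5),.111+z),atz("side",(312.5,354.7),.111+z))
print("groove tri",tri(("top",(204.2,437.5)),("side",(312.5,354.7))))
```

```text
clipL top z0 [ 5.90678647e-01 -2.37798574e-05  0.00000000e+00] tab z10 [5.64855188e-01 2.13746605e-04 1.00000000e-02] side [0.60051532 0.0108086  0.        ] [ 0.56835082 -0.00322478  0.01      ]
clipR [ 0.53016748 -0.0873504   0.        ] [ 0.53412056 -0.0923961   0.        ]
disc top [0.50716023 0.26089435 0.        ] side
slicer [ 0.5653305  -0.29252839  0.        ] [ 0.57202162 -0.28453136  0.        ] groove [ 0.56571001 -0.28470181  0.111     ] [ 0.56611255 -0.28902961  0.111     ]
slicer [ 0.56392554 -0.2902048   0.008     ] [ 0.57069488 -0.28902558  0.008     ] groove [ 0.56414345 -0.2821797   0.119     ] [ 0.56463182 -0.29423664  0.119     ]
groove tri (array([ 0.56676752, -0.28612732,  0.1065052 ]), np.float64(0.00034806671564675535))
```

View pics/crops.png

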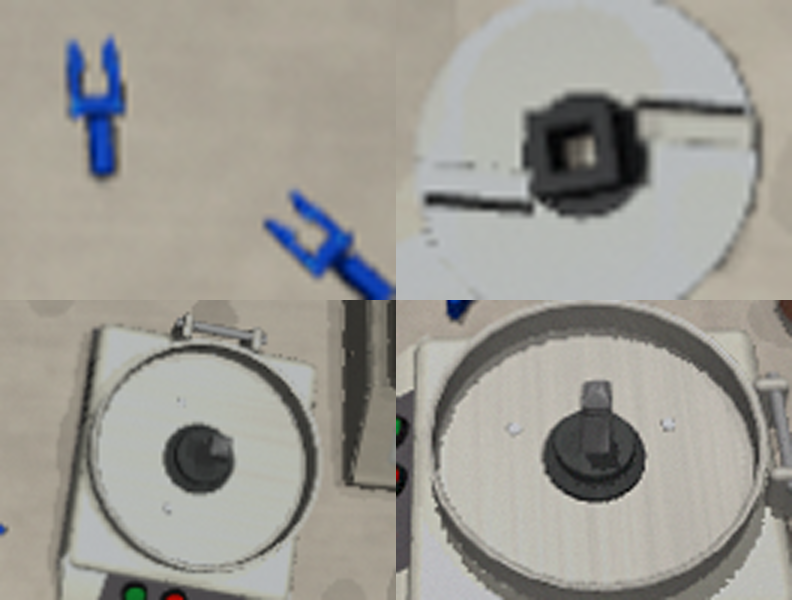

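The crop shows the left clip with its mouth pointing up (+x), its tab at the bottom, and a mid-jaw eye near (200,318). The second clip is the look-alike. The hub-top corners, chamber rim and housing corners are clear enough to read off, so I'll fit poses from them.

```bash
cat >> h.py <<'E'
from scipy.optimize import minimize
def clipparts():
    B=lambda x0,x1,y0,y1,z0,z1:[(x,y,z) for x in(x0,x1) for y in(y0,y1) for z in(z0,z1)]
    P=[B(-.042,-.014,-.0045,.0045,0,.02),B(-.014,-.006,-.0115,.0115,0,.005)]
    for s in(1,-1):
        P.append([(x,s*y,z) for x,y in((-.006,.0065),(-.006,.0115),(.007,.004),(.007,.009),(.0,.0115)) for z in(0,.005)])
        P.append([(x,s*y,z) for x,y in((.007,.004),(.007,.010),(.0196,.0078),(.0196,.0115)) for z in(0,.005)])
    return P
def sil(name,parts,T,s=4):
    M=np.zeros((400*s,640*s),np.uint8)
    for p in parts:
        q=np.array([proj(name,T(np.array(v)))[::-1] for v in p])
        cv2.fillConvexPoly(M,cv2.convexHull(np.int32(np.round((q+.5)*s))),1)
    return cv2.resize(M.astype(np.float32),(640,400),interpolation=cv2.INTER_AREA)
def fitclip(ims,x0,win,z=0.):
    ms={}
    for n,im in ims.items():
        f=im.astype(float); m=np.clip((f[...,2]-np.maximum(f[...,0],f[...,1])-25)/60,0,1)
        w=np.zeros_like(m); r,c=win[n]; w[r-20:r+20,c-22:c+22]=1; ms[n]=m*w
    P=clipparts()
    def cost(v):
        c,s=np.cos(v[2]),np.sin(v[2]); T=lambda p:np.array([v[0]+c*p[0]-s*p[1],v[1]+s*p[0]+c*p[1],z+p[2]])
        return sum(np.abs(ms[n]-sil(n,P,T)).sum() for n in ims)
    r=minimize(cost,x0,method="Nelder-Mead",options=dict(initial_simplex=[x0]+[np.add(x0,d) for d in((.004,0,0),(0,.004,0),(0,0,.15))],xatol=1e-4,fatol=.1,maxiter=90))
    return r.x,r.fun
E
python3 - <<'E'
from h import *
a=camera("side");b=camera("top")
print("clip both",fitclip({"side":a,"top":b},[.59,0,0.],{"side":(230,335),"top":(201,318)}))
print("clip top",fitclip({"top":b},[.59,0,0.],{"top":(201,318)}))
print("clip side",fitclip({"side":a},[.59,0,0.],{"side":(230,335)}))
c=np.array([atz("top",p,.036)[:2] for p in((221.8,205.8),(220.2,218.8),(233.8,220),(235.5,206.8))])
d=np.roll(c,-1,0)-c; print("hub c",c.mean(0),"side mm",np.linalg.norm(d,axis=1)*1e3,"yaw deg",[(np.degrees(np.arctan2(v[1],v[0]))+45)%90-45 for v in d])
c=np.array([atz("top",p,.064)[:2] for p in((164.3,400.3),(175.7,472),(248.3,463.3),(241,387.7))])
d=np.roll(c,-1,0)-c; print("housing",c.mean(0),np.linalg.norm(d,axis=1)*1e3,"yaw",[(np.degrees(np.arctan2(v[1],v[0]))+45)%90-45 for v in d])
print("rim c",atz("top",(207,433.7),.089))
# plate circle seen from top
print([atz("top",p,.007)[:2] for p in((225.5,188.),(225.5,244.3))])
for t in("slicing_disc","clip"):print(t,[(d["position"],d["confidence"]) for d in place_of(t,"side")])
def crop(im,r,c,h,w,s): return cv2.resize(im[r-h:r+h,c-w:c+w],None,fx=s,fy=s,interpolation=cv2.INTER_CUBIC)
save("crops2.png",np.vstack([np.hstack([crop(a,163,285,25,33,6),crop(a,230,335,25,33,6)]),np.hstack([crop(b,205,432,25,33,6),crop(a,325,354,25,33,6)])]))
E
```

```text
Traceback (most recent call last):
  File "h.py", line 46, in fitclip
    r=minimize(cost,x0,method="Nelder-Mead",options=dict(initial_simplex=[x0]+[np.add(x0,d) for d in((.004,0,0),(0,.004,0),(0,0,.15))],xatol=1e-4,fatol=.1,maxiter=90))
  File "h.py", line 45, in cost
    return sum(np.abs(ms[n]-sil(n,P,T)).sum() for n in ims)
  File "h.py", line 45, in <genexpr>
    return sum(np.abs(ms[n]-sil(n,P,T)).sum() for n in ims)
                            ~~~^^^^^^^
  File "h.py", line 34, in sil
    q=np.array([proj(name,T(np.array(v)))[::-1] for v in p])
                ~~~~^^^^^^^^^^^^^^^^^^^^^
  File "h.py", line 16, in proj
    ci=camera_info(name); c=_R(ci).T@(np.array(P,float)-np.array(ci["position"])); u,v=c[0]/-c[2],-c[1]/-c[2]
ValueError: time passes only in moves, steps and waits
```

Too many camera_info calls, so I'll cache them.

```bash
sed -i 's/^import numpy as np, cv2/import numpy as np, cv2, functools\ncamera_info=functools.lru_cache(None)(camera_info)/' h.py
python3 - <<'E'
from h import *
a=camera("side");b=camera("top")
print("clip both",fitclip({"side":a,"top":b},[.59,0,0.],{"side":(230,335),"top":(201,318)}))
print("clip top",fitclip({"top":b},[.59,0,0.],{"top":(201,318)}))
print("clip side",fitclip({"side":a},[.59,0,0.],{"side":(230,335)}))
c=np.array([atz("top",p,.036)[:2] for p in((221.8,205.8),(220.2,218.8),(233.8,220),(235.5,206.8))])
d=np.roll(c,-1,0)-c; print("hub c",c.mean(0),"side mm",np.linalg.norm(d,axis=1)*1e3,"yaw deg",[(np.degrees(np.arctan2(v[1],v[0]))+45)%90-45 for v in d])
c=np.array([atz("top",p,.064)[:2] for p in((164.3,400.3),(175.7,472),(248.3,463.3),(241,387.7))])
d=np.roll(c,-1,0)-c; print("housing",c.mean(0),np.linalg.norm(d,axis=1)*1e3,"yaw",[(np.degrees(np.arctan2(v[1],v[0]))+45)%90-45 for v in d])
print("rim c",atz("top",(207,433.7),.089))
print([atz("top",p,.007)[:2] for p in((225.5,188.),(225.5,244.3))])
for t in("slicing_disc","clip"):print(t,[(d["position"],d["confidence"]) for d in place_of(t,"side")])
def crop(im,r,c,h,w,s): return cv2.resize(im[r-h:r+h,c-w:c+w],None,fx=s,fy=s,interpolation=cv2.INTER_CUBIC)
save("crops2.png",np.vstack([np.hstack([crop(a,163,285,25,33,6),crop(a,230,335,25,33,6)]),np.hstack([crop(b,205,432,25,33,6),crop(a,325,354,25,33,6)])]))
print(state()["time"])
E
```

```text
clip both (array([0.59999127, 0.00370053, 0.12040627]), np.float64(152.0041666666667))
clip top (array([0.60018467, 0.00265037, 0.11421143]), np.float64(28.550000000000004))
clip side (array([0.5983278 , 0.00625514, 0.16819292]), np.float64(102.97916666666667))
hub c [0.50470976 0.26380963] side mm [33.10519079 34.69965955 33.44690349 34.89770759] yaw deg [np.float64(8.664916762410911), np.float64(8.53444582300196), np.float64(9.000003492702774), np.float64(7.975077838655025)]
housing [ 0.56810655 -0.28347928] [189.29036228 189.90167307 191.51290436 199.30985303] yaw [np.float64(-7.18377205094238), np.float64(-9.430724563906011), np.float64(-4.391223285617457), np.float64(-9.898665035280708)]
rim c [ 0.56276628 -0.28183967  0.089     ]
[array([0.51246378, 0.33561448]), array([0.51657278, 0.18916073])]
slicing_disc [([167.2, 288.5], 0.58)]
clip [([341.2, 352.8], 0.58), ([230.7, 338.1], 0.51)]
1.1
```

View pics/crops2.png

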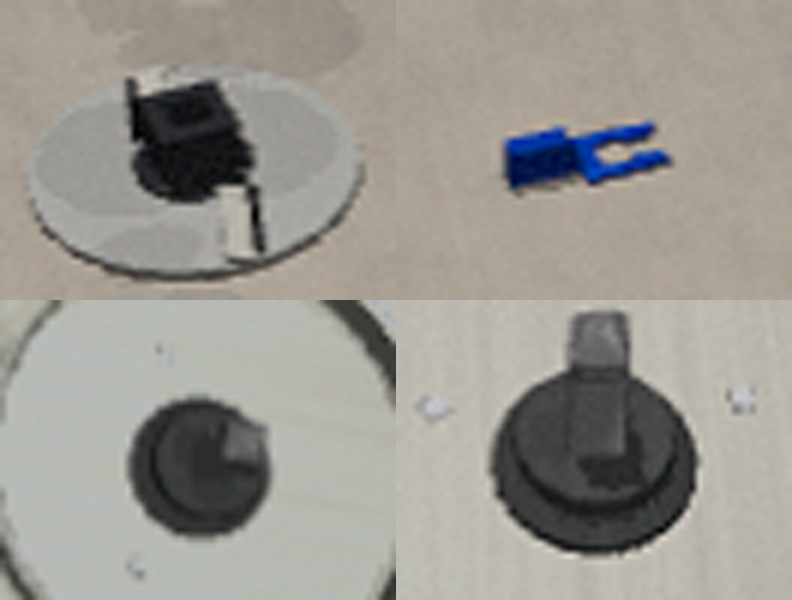

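Clip fit from the top view is (0.600, 0.003, 6.5°), hub (0.505, 0.264, 8.6°), shaft about (0.565, -0.285, -8.5°). I'll plan the moves to the disc now.

```bash
cat >> h.py <<'E'
def plan(way,start=None):
    s=state()
    if start is None:
        q=np.array(s["ee_rot"]); X=R.from_quat(q[[1,2,3,0]]).as_matrix()[:,0]
        start=[*s["position"],np.degrees(np.arctan2(X[1],X[0]))]
        print("t",round(s["time"],2),"pose",np.round(start,4),"F",np.round(s["force"],1),"gap",round(s["finger_gap"],3))
    p=np.array(start,float)
    for w in way:
        w=np.array(w,float); t=np.radians(p[3]); d=w-p; dy=(d[3]+180)%360-180
        print(w,"t=",np.round([100*(np.cos(t)*d[0]+np.sin(t)*d[1]),100*(np.sin(t)*d[0]-np.cos(t)*d[1]),-100*d[2]],2),"wz",round(-np.radians(dy),3)); p=w
E
python3 - <<'E'
from h import *
c=np.array([atz("side",p,.036)[:2] for p in((153.8,275),(151.7,289),(160.2,292.5),(162.7,276.3))]); print(c.mean(0))
print(tri(("top",(203.3,439.5)),("side",(303.7,355))))
plan([(.30,-.34,.2,40),(.40,-.06,.2,70),(.505,.20,.16,98.6),(.505,.264,.10,98.6),(.505,.264,.027,98.6)])
E
```

```text
[0.50605784 0.26213336]
(array([ 0.56588254, -0.28413252,  0.12867026]), np.float64(0.002621586841966153))
t 1.1 pose [ 0.1676 -0.628   0.2286 14.9455] F [ 0.1 -0.1 -0.2] gap 1.001
[ 0.3  -0.34  0.2  40.  ] t= [ 20.22 -24.41   2.86] wz -0.437
[ 4.e-01 -6.e-02  2.e-01  7.e+01] t= [ 25.66 -15.02  -0.  ] wz -0.524
[ 0.505  0.2    0.16  98.6  ] t= [28.02  0.97  4.  ] wz -0.499
[ 0.505  0.264  0.1   98.6  ] t= [6.33 0.96 6.  ] wz -0.0
[5.05e-01 2.64e-01 2.70e-02 9.86e+01] t= [0.  0.  7.3] wz -0.0
```

{"api": "carry_out", "payload": {"commands": [{"tx": 5,"ty": -6,"tz": 0.7,"wz": -0.1,"gripper": 1},{"tx": 9.5,"ty": -11.5,"tz": 1.4,"wz": -0.2,"gripper": 1},{"tx": 13.5,"ty": -16.2,"tz": 2,"wz": -0.3,"gripper": 1},{"tx": 17.3,"ty": -20.8,"tz": 2.5,"wz": -0.4,"gripper": 1},{"tx": 20.2,"ty": -24.4,"tz": 2.9,"wz": -0.437,"gripper": 1}]}}

```text
$.commands[0]: bad value
```

{"api": "carry_out", "payload": {"commands": [{"tx": 5.2,"ty": -3,"tz": 0,"wz": -0.1,"gripper": 1},{"tx": 10.4,"ty": -6,"tz": 0,"wz": -0.2,"gripper": 1},{"tx": 15.6,"ty": -9,"tz": 0,"wz": -0.32,"gripper": 1},{"tx": 20.8,"ty": -12,"tz": 0,"wz": -0.42,"gripper": 1},{"tx": 25.7,"ty": -15,"tz": 0,"wz": -0.524,"gripper": 1}]}}

```text
$.commands[0]: bad value
```

{"api": "carry_out", "payload": {"commands": [{"tx": 5.6,"ty": 0.2,"tz": 0.8,"wz": -0.1,"gripper": 1},{"tx": 11.2,"ty": 0.4,"tz": 1.6,"wz": -0.2,"gripper": 1},{"tx": 16.8,"ty": 0.6,"tz": 2.4,"wz": -0.3,"gripper": 1},{"tx": 22.4,"ty": 0.8,"tz": 3.2,"wz": -0.4,"gripper": 1},{"tx": 28,"ty": 1,"tz": 4,"wz": -0.5,"gripper": 1}]}}

```text
$.commands[0]: bad value
```

Run:
```python
from h import *
plan([(.5055,.263,.09,98.6),(.5055,.263,.027,98.6)])
```

```text
t 1.1 pose [ 0.1676 -0.628   0.2286 14.9455] F [ 0.1 -0.1 -0.2] gap 1.001
[5.055e-01 2.630e-01 9.000e-02 9.860e+01] t= [ 55.63 -77.37  13.86] wz -1.46
[5.055e-01 2.630e-01 2.700e-02 9.860e+01] t= [0.  0.  6.3] wz -0.0
```

{"api": "carry_out", "payload": {"commands": [{"tx": 5,"ty": -6,"tz": 0.7,"wx": 0,"wy": 0,"wz": -0.1,"gripper": 1},{"tx": 9.5,"ty": -11.5,"tz": 1.4,"wx": 0,"wy": 0,"wz": -0.2,"gripper": 1},{"tx": 13.5,"ty": -16.2,"tz": 2,"wx": 0,"wy": 0,"wz": -0.3,"gripper": 1},{"tx": 17.3,"ty": -20.8,"tz": 2.5,"wx": 0,"wy": 0,"wz": -0.4,"gripper": 1},{"tx": 20.2,"ty": -24.4,"tz": 2.9,"wx": 0,"wy": 0,"wz": -0.437,"gripper": 1}]}}

```text
time: 1.72
position: [0.2981, -0.3435, 0.2002]
ee_rot: [0.0, 0.94, 0.342, 0.0]
force: [1.0, 0.1, 0.8]
finger_gap: 0.996
```

Works with every field given. Continuing.

{"api": "carry_out", "payload": {"commands": [{"tx": 5.2,"ty": -3,"tz": 0,"wx": 0,"wy": 0,"wz": -0.1,"gripper": 1},{"tx": 10.4,"ty": -6,"tz": 0,"wx": 0,"wy": 0,"wz": -0.2,"gripper": 1},{"tx": 15.6,"ty": -9,"tz": 0,"wx": 0,"wy": 0,"wz": -0.32,"gripper": 1},{"tx": 20.8,"ty": -12,"tz": 0,"wx": 0,"wy": 0,"wz": -0.42,"gripper": 1},{"tx": 25.7,"ty": -15,"tz": 0,"wx": 0,"wy": 0,"wz": -0.524,"gripper": 1}]}}

```text
time: 2.35
position: [0.3985, -0.0633, 0.2007]
ee_rot: [0.001, 0.818, 0.575, 0.001]
force: [0.6, -0.2, -0.8]
finger_gap: 0.998
```

{"api": "carry_out", "payload": {"commands": [{"tx": 5.6,"ty": 0.2,"tz": 0.8,"wx": 0,"wy": 0,"wz": -0.1,"gripper": 1},{"tx": 11.2,"ty": 0.4,"tz": 1.6,"wx": 0,"wy": 0,"wz": -0.2,"gripper": 1},{"tx": 16.8,"ty": 0.6,"tz": 2.4,"wx": 0,"wy": 0,"wz": -0.3,"gripper": 1},{"tx": 22.4,"ty": 0.8,"tz": 3.2,"wx": 0,"wy": 0,"wz": -0.4,"gripper": 1},{"tx": 28,"ty": 1,"tz": 4,"wx": 0,"wy": 0,"wz": -0.5,"gripper": 1}]}}

```text
time: 2.98
position: [0.5038, 0.1965, 0.1602]
ee_rot: [0.0, 0.65, 0.76, 0.0]
force: [0.1, -0.2, -0.2]
finger_gap: 1.005
```

Run:
```python
from h import *
plan([(.5055,.263,.09,98.6),(.5055,.263,.027,98.6)])
```

```text
t 2.98 pose [ 0.5038  0.1965  0.1602 98.8715] F [ 0.1 -0.2 -0.2] gap 1.005
[5.055e-01 2.630e-01 9.000e-02 9.860e+01] t= [6.54 1.19 7.02] wz 0.005
[5.055e-01 2.630e-01 2.700e-02 9.860e+01] t= [0.  0.  6.3] wz -0.0
```

{"api": "carry_out", "payload": {"commands": [{"tx": 3,"ty": 0.5,"tz": 2,"wx": 0,"wy": 0,"wz": 0,"gripper": 1},{"tx": 6.2,"ty": 1,"tz": 5,"wx": 0,"wy": 0,"wz": 0,"gripper": 1},{"tx": 6.2,"ty": 1,"tz": 9,"wx": 0,"wy": 0,"wz": 0,"gripper": 1},{"tx": 6.2,"ty": 1,"tz": 12,"wx": 0,"wy": 0,"wz": 0,"gripper": 1},{"tx": 6.2,"ty": 1,"tz": 12,"wx": 0,"wy": 0,"wz": 0,"gripper": 1}]}}

```text
time: 3.6
position: [0.5015, 0.2565, 0.0373]
ee_rot: [-0.001, 0.652, 0.759, -0.003]
force: [0.7, 0.2, 0.3]
finger_gap: 0.998
```

Run:
```python
from h import *
plan([(.5055,.263,.027,98.6)])
```

```text
t 3.6 pose [5.0150e-01 2.5650e-01 3.7300e-02 9.8668e+01] F [0.7 0.2 0.3] gap 0.998
[5.055e-01 2.630e-01 2.700e-02 9.860e+01] t= [0.58 0.5  1.03] wz 0.001
```

{"api": "carry_out", "payload": {"commands": [{"tx": 0,"ty": 0,"tz": 0,"wx": 0,"wy": 0,"wz": 0,"gripper": 1},{"tx": 0,"ty": 0,"tz": 0,"wx": 0,"wy": 0,"wz": 0,"gripper": 1},{"tx": 0,"ty": 0,"tz": 0.2,"wx": 0,"wy": 0,"wz": 0,"gripper": 1},{"tx": 0,"ty": 0,"tz": 0.2,"wx": 0,"wy": 0,"wz": 0,"gripper": 1},{"tx": 0,"ty": 0,"tz": 0.2,"wx": 0,"wy": 0,"wz": 0,"gripper": 1}]}}

```text
time: 4.22
position: [0.5039, 0.2573, 0.0383]
ee_rot: [0.0, 0.652, 0.758, 0.0]
force: [0.1, 0.7, -0.5]
finger_gap: 0.999
```

Run:
```python
from h import *
plan([(.5055,.263,.027,98.6)])
```

```text
t 4.22 pose [5.03900e-01 2.57300e-01 3.83000e-02 9.86482e+01] F [ 0.1  0.7 -0.5] gap 0.999
[5.055e-01 2.630e-01 2.700e-02 9.860e+01] t= [0.54 0.25 1.13] wz 0.001
```

{"api": "carry_out", "payload": {"commands": [{"tx": 0.54,"ty": 0.25,"tz": 0.3,"wx": 0,"wy": 0,"wz": 0,"gripper": 1},{"tx": 0.54,"ty": 0.25,"tz": 0.7,"wx": 0,"wy": 0,"wz": 0,"gripper": 1},{"tx": 0.54,"ty": 0.25,"tz": 1.1,"wx": 0,"wy": 0,"wz": 0,"gripper": 1},{"tx": 0.54,"ty": 0.25,"tz": 1.1,"wx": 0,"wy": 0,"wz": 0,"gripper": 1},{"tx": 0.54,"ty": 0.25,"tz": 1.1,"wx": 0,"wy": 0,"wz": 0,"gripper": 1}]}}

```text
time: 4.85
position: [0.5054, 0.263, 0.0271]
ee_rot: [-0.0, 0.652, 0.758, -0.0]
force: [-0.2, -0.7, 0.9]
finger_gap: 1.0
```

{"api": "carry_out", "payload": {"commands": [{"tx": 0,"ty": 0,"tz": 0,"wx": 0,"wy": 0,"wz": 0,"gripper": 0.25},{"tx": 0,"ty": 0,"tz": 0,"wx": 0,"wy": 0,"wz": 0,"gripper": 0.25},{"tx": 0,"ty": 0,"tz": 0,"wx": 0,"wy": 0,"wz": 0,"gripper": 0.25},{"tx": 0,"ty": 0,"tz": 0,"wx": 0,"wy": 0,"wz": 0,"gripper": 0.25},{"tx": 0,"ty": 0,"tz": 0,"wx": 0,"wy": 0,"wz": 0,"gripper": 0.25}]}}

```text
time: 5.48
position: [0.5054, 0.263, 0.0272]
ee_rot: [0.0, 0.652, 0.758, 0.0]
force: [0.3, -0.3, 0.0]
finger_gap: 0.535
```

Run:
```python
from h import *
plan([])
```

```text
t 5.47 pose [5.05400e-01 2.63000e-01 2.72000e-02 9.86535e+01] F [ 0.3 -0.3  0. ] gap 0.535
```

{"api": "carry_out", "payload": {"commands": [{"tx": 0,"ty": 0,"tz": 0,"wx": 0,"wy": 0,"wz": 0,"gripper": 0},{"tx": 0,"ty": 0,"tz": 0,"wx": 0,"wy": 0,"wz": 0,"gripper": 0},{"tx": 0,"ty": 0,"tz": 0,"wx": 0,"wy": 0,"wz": 0,"gripper": 0},{"tx": 0,"ty": 0,"tz": 0,"wx": 0,"wy": 0,"wz": 0,"gripper": 0},{"tx": 0,"ty": 0,"tz": 0,"wx": 0,"wy": 0,"wz": 0,"gripper": 0}]}}

```text
time: 6.1
position: [0.5056, 0.263, 0.0272]
ee_rot: [0.0, 0.652, 0.758, 0.0]
force: [1.8, -0.1, -1.4]
finger_gap: 0.38
```

{"api": "carry_out", "payload": {"commands": [{"tx": 0,"ty": 0,"tz": -0.5,"wx": 0,"wy": 0,"wz": 0,"gripper": 0},{"tx": 0,"ty": 0,"tz": -1.5,"wx": 0,"wy": 0,"wz": 0,"gripper": 0},{"tx": 0,"ty": 0,"tz": -3,"wx": 0,"wy": 0,"wz": 0,"gripper": 0},{"tx": 0,"ty": 0,"tz": -5,"wx": 0,"wy": 0,"wz": 0,"gripper": 0},{"tx": 0,"ty": 0,"tz": -7,"wx": 0,"wy": 0,"wz": 0,"gripper": 0}]}}

```text
time: 6.72
position: [0.5058, 0.2632, 0.0992]
ee_rot: [0.0, 0.652, 0.758, 0.001]
force: [-0.2, 0.3, -4.2]
finger_gap: 0.383
```

Run:
```python
from h import *
# TCP z such that disc origin z = TCP z-.027
plan([(.505,.20,.22,95),(.50,.0,.22,90),(.53,-.2,.22,84),(.5655,-.2845,.21,81.5),(.5655,-.2845,.18,81.5)])
```

```text
t 6.72 pose [ 0.5058  0.2632  0.0992 98.6524] F [-0.2  0.3 -4.2] gap 0.383
[ 0.505  0.2    0.22  95.   ] t= [ -6.24  -1.03 -12.08] wz 0.064
[ 0.5   0.    0.22 90.  ] t= [-19.88  -2.24  -0.  ] wz 0.087
[ 0.53 -0.2   0.22 84.  ] t= [-20.   3.  -0.] wz 0.105
[ 0.5655 -0.2845  0.21   81.5   ] t= [-8.03  4.41  1.  ] wz 0.044
[ 0.5655 -0.2845  0.18   81.5   ] t= [0. 0. 3.] wz -0.0
```

{"api": "carry_out", "payload": {"commands": [{"tx": -1,"ty": -0.2,"tz": -3,"wx": 0,"wy": 0,"wz": 0,"gripper": 0},{"tx": -2.5,"ty": -0.4,"tz": -6,"wx": 0,"wy": 0,"wz": 0.02,"gripper": 0},{"tx": -4,"ty": -0.6,"tz": -9,"wx": 0,"wy": 0,"wz": 0.04,"gripper": 0},{"tx": -5.5,"ty": -0.9,"tz": -11.5,"wx": 0,"wy": 0,"wz": 0.06,"gripper": 0},{"tx": -8,"ty": -1,"tz": -12,"wx": 0,"wy": 0,"wz": 0.064,"gripper": 0}]}}

```text
time: 7.35
position: [0.5088, 0.1825, 0.2216]
ee_rot: [0.002, 0.675, 0.737, 0.003]
force: [-0.3, 0.4, -3.9]
finger_gap: 0.384
```

{"api": "carry_out", "payload": {"commands": [{"tx": -4,"ty": -0.4,"tz": 0,"wx": 0,"wy": 0,"wz": 0.02,"gripper": 0},{"tx": -8,"ty": -0.9,"tz": 0,"wx": 0,"wy": 0,"wz": 0.04,"gripper": 0},{"tx": -12,"ty": -1.4,"tz": 0,"wx": 0,"wy": 0,"wz": 0.06,"gripper": 0},{"tx": -16,"ty": -1.8,"tz": 0,"wx": 0,"wy": 0,"wz": 0.08,"gripper": 0},{"tx": -20,"ty": -2.2,"tz": 0,"wx": 0,"wy": 0,"wz": 0.087,"gripper": 0}]}}

```text
time: 7.98
position: [0.503, -0.02, 0.2187]
ee_rot: [0.001, 0.707, 0.707, 0.001]
force: [1.2, 1.0, -2.8]
finger_gap: 0.382
```

{"api": "carry_out", "payload": {"commands": [{"tx": -4,"ty": 0.6,"tz": 0,"wx": 0,"wy": 0,"wz": 0.02,"gripper": 0},{"tx": -8,"ty": 1.2,"tz": 0,"wx": 0,"wy": 0,"wz": 0.04,"gripper": 0},{"tx": -12,"ty": 1.8,"tz": 0,"wx": 0,"wy": 0,"wz": 0.06,"gripper": 0},{"tx": -16,"ty": 2.4,"tz": 0,"wx": 0,"wy": 0,"wz": 0.08,"gripper": 0},{"tx": -20,"ty": 3,"tz": 0,"wx": 0,"wy": 0,"wz": 0.105,"gripper": 0}]}}

```text
time: 8.6
position: [0.5332, -0.2201, 0.2187]
ee_rot: [0.001, 0.744, 0.669, 0.0]
force: [0.6, 0.7, -3.2]
finger_gap: 0.383
```

Run:
```python
from h import *
plan([(.5655,-.2845,.21,81.5),(.5655,-.2845,.175,81.5)])
```

```text
t 8.6 pose [ 0.5332 -0.2201  0.2187 83.9295] F [ 0.6  0.7 -3.2] gap 0.383
[ 0.5655 -0.2845  0.21   81.5   ] t= [-6.06  3.89  0.87] wz 0.042
[ 0.5655 -0.2845  0.175  81.5   ] t= [0.  0.  3.5] wz -0.0
```

{"api": "carry_out", "payload": {"commands": [{"tx": -2,"ty": 1.3,"tz": 0.5,"wx": 0,"wy": 0,"wz": 0.02,"gripper": 0},{"tx": -4,"ty": 2.6,"tz": 1.5,"wx": 0,"wy": 0,"wz": 0.04,"gripper": 0},{"tx": -6.05,"ty": 3.9,"tz": 2.8,"wx": 0,"wy": 0,"wz": 0.042,"gripper": 0},{"tx": -6.05,"ty": 3.9,"tz": 3.9,"wx": 0,"wy": 0,"wz": 0.042,"gripper": 0},{"tx": -6.05,"ty": 3.9,"tz": 3.9,"wx": 0,"wy": 0,"wz": 0.042,"gripper": 0}]}}

```text
time: 9.22
position: [0.5646, -0.2821, 0.1773]
ee_rot: [-0.001, 0.757, 0.653, -0.0]
force: [1.4, -0.7, -3.0]
finger_gap: 0.38
```

Run:
```python
from h import *
plan([(.5655,-.2845,.175,81.5)])
a=camera("side");b=camera("top")
def crop(im,r,c,h,w,s): return cv2.resize(im[r-h:r+h,c-w:c+w],None,fx=s,fy=s,interpolation=cv2.INTER_CUBIC)
save("held.png",np.vstack([crop(a,285,355,50,80,5)[:,:800]]) if 0 else np.hstack([crop(a,300,355,60,40,5),crop(b,205,432,60,40,5)]))
```

```text
t 9.22 pose [ 0.5646 -0.2821  0.1773 81.5784] F [ 1.4 -0.7 -3. ] gap 0.38
[ 0.5655 -0.2845  0.175  81.5   ] t= [-0.23  0.12  0.23] wz 0.001
```

View pics/held.png

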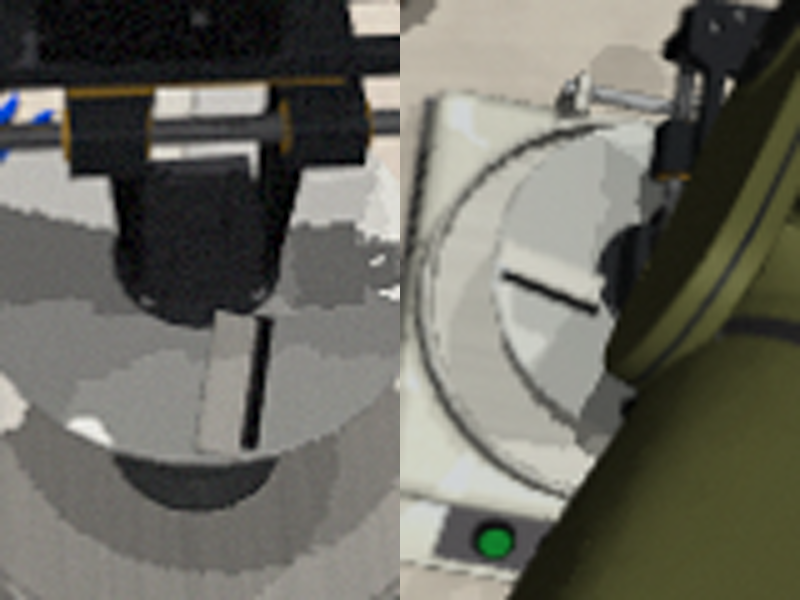

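The side view shows the disc held level over the shoulder, with the black flange at about (390,360). The top view is blocked by the arm. I'll go down in steps, watching the force.

{"api": "carry_out", "payload": {"commands": [{"tx": -0.29,"ty": 0.17,"tz": 0.2,"wx": 0,"wy": 0,"wz": 0,"gripper": 0},{"tx": -0.29,"ty": 0.17,"tz": 0.6,"wx": 0,"wy": 0,"wz": 0,"gripper": 0},{"tx": -0.29,"ty": 0.17,"tz": 1,"wx": 0,"wy": 0,"wz": 0,"gripper": 0},{"tx": -0.29,"ty": 0.17,"tz": 1.3,"wx": 0,"wy": 0,"wz": 0,"gripper": 0},{"tx": -0.29,"ty": 0.17,"tz": 1.3,"wx": 0,"wy": 0,"wz": 0,"gripper": 0}]}}

```text
time: 9.95
position: [0.5665, -0.2859, 0.1645]
ee_rot: [-0.001, 0.757, 0.653, -0.0]
force: [-1.0, 0.1, -3.0]
finger_gap: 0.38
```

{"api": "carry_out", "payload": {"commands": [{"tx": 0,"ty": 0,"tz": 0.1,"wx": 0,"wy": 0,"wz": 0,"gripper": 0},{"tx": 0,"ty": 0,"tz": 0.2,"wx": 0,"wy": 0,"wz": 0,"gripper": 0},{"tx": 0,"ty": 0,"tz": 0.3,"wx": 0,"wy": 0,"wz": 0,"gripper": 0},{"tx": 0,"ty": 0,"tz": 0.4,"wx": 0,"wy": 0,"wz": 0,"gripper": 0},{"tx": 0,"ty": 0,"tz": 0.4,"wx": 0,"wy": 0,"wz": 0,"gripper": 0}]}}

```text
time: 10.58
position: [0.5667, -0.2861, 0.161]
ee_rot: [-0.0, 0.757, 0.653, -0.0]
force: [0.2, 0.0, -3.4]
finger_gap: 0.381
```

{"api": "carry_out", "payload": {"commands": [{"tx": 0,"ty": 0,"tz": 0.1,"wx": 0,"wy": 0,"wz": 0,"gripper": 0},{"tx": 0,"ty": 0,"tz": 0.2,"wx": 0,"wy": 0,"wz": 0,"gripper": 0},{"tx": 0,"ty": 0,"tz": 0.3,"wx": 0,"wy": 0,"wz": 0,"gripper": 0},{"tx": 0,"ty": 0,"tz": 0.4,"wx": 0,"wy": 0,"wz": 0,"gripper": 0},{"tx": 0,"ty": 0,"tz": 0.4,"wx": 0,"wy": 0,"wz": 0,"gripper": 0}]}}

```text
time: 11.2
position: [0.5667, -0.2861, 0.157]
ee_rot: [-0.0, 0.757, 0.653, -0.0]
force: [0.4, -0.5, -2.9]
finger_gap: 0.376
```

{"api": "carry_out", "payload": {"commands": [{"tx": 0,"ty": 0,"tz": 0.1,"wx": 0,"wy": 0,"wz": 0,"gripper": 0},{"tx": 0,"ty": 0,"tz": 0.2,"wx": 0,"wy": 0,"wz": 0,"gripper": 0},{"tx": 0,"ty": 0,"tz": 0.3,"wx": 0,"wy": 0,"wz": 0,"gripper": 0},{"tx": 0,"ty": 0,"tz": 0.4,"wx": 0,"wy": 0,"wz": 0,"gripper": 0},{"tx": 0,"ty": 0,"tz": 0.4,"wx": 0,"wy": 0,"wz": 0,"gripper": 0}]}}

```text
time: 11.82
position: [0.5667, -0.2861, 0.153]
ee_rot: [-0.0, 0.757, 0.653, -0.0]
force: [-0.2, 0.2, -3.9]
finger_gap: 0.383
```

{"api": "carry_out", "payload": {"commands": [{"tx": 0,"ty": 0,"tz": 0.1,"wx": 0,"wy": 0,"wz": 0,"gripper": 0},{"tx": 0,"ty": 0,"tz": 0.2,"wx": 0,"wy": 0,"wz": 0,"gripper": 0},{"tx": 0,"ty": 0,"tz": 0.3,"wx": 0,"wy": 0,"wz": 0,"gripper": 0},{"tx": 0,"ty": 0,"tz": 0.3,"wx": 0,"wy": 0,"wz": 0,"gripper": 0},{"tx": 0,"ty": 0,"tz": 0.3,"wx": 0,"wy": 0,"wz": 0,"gripper": 0}]}}

```text
time: 12.45
position: [0.5668, -0.2861, 0.1502]
ee_rot: [0.0, 0.757, 0.653, 0.0]
force: [-0.1, -1.1, -2.4]
finger_gap: 0.378
```

{"api": "carry_out", "payload": {"commands": [{"tx": 0,"ty": 0,"tz": 0.1,"wx": 0,"wy": 0,"wz": 0,"gripper": 0},{"tx": 0,"ty": 0,"tz": 0.2,"wx": 0,"wy": 0,"wz": 0,"gripper": 0},{"tx": 0,"ty": 0,"tz": 0.3,"wx": 0,"wy": 0,"wz": 0,"gripper": 0},{"tx": 0,"ty": 0,"tz": 0.4,"wx": 0,"wy": 0,"wz": 0,"gripper": 0},{"tx": 0,"ty": 0,"tz": 0.4,"wx": 0,"wy": 0,"wz": 0,"gripper": 0}]}}

```text
time: 13.08
position: [0.5667, -0.2861, 0.146]
ee_rot: [-0.0, 0.757, 0.653, -0.0]
force: [-0.8, -0.2, -3.1]
finger_gap: 0.381
```

Run:
```python
from h import *
plan([]);print(state()["moment"])
```

```text
t 13.07 pose [ 0.5667 -0.2861  0.146  81.5752] F [-0.8 -0.2 -3.1] gap 0.381
[-0.03685368 -0.07368473 -0.01132083]
```

{"api": "carry_out", "payload": {"commands": [{"tx": 0,"ty": 0,"tz": 0.5,"wx": 0,"wy": 0,"wz": 0,"gripper": 0},{"tx": 0,"ty": 0,"tz": 1,"wx": 0,"wy": 0,"wz": 0,"gripper": 0},{"tx": 0,"ty": 0,"tz": 1.5,"wx": 0,"wy": 0,"wz": 0,"gripper": 0},{"tx": 0,"ty": 0,"tz": 1.5,"wx": 0,"wy": 0,"wz": 0,"gripper": 0},{"tx": 0,"ty": 0,"tz": 1.5,"wx": 0,"wy": 0,"wz": 0,"gripper": 0}]}}

```text
time: 13.7
position: [0.5668, -0.2861, 0.1311]
ee_rot: [-0.0, 0.757, 0.653, -0.0]
force: [-0.6, 0.3, -3.8]
finger_gap: 0.381
```

{"api": "carry_out", "payload": {"commands": [{"tx": 0,"ty": 0,"tz": 0.4,"wx": 0,"wy": 0,"wz": 0,"gripper": 0},{"tx": 0,"ty": 0,"tz": 0.8,"wx": 0,"wy": 0,"wz": 0,"gripper": 0},{"tx": 0,"ty": 0,"tz": 1.2,"wx": 0,"wy": 0,"wz": 0,"gripper": 0},{"tx": 0,"ty": 0,"tz": 1.6,"wx": 0,"wy": 0,"wz": 0,"gripper": 0},{"tx": 0,"ty": 0,"tz": 1.6,"wx": 0,"wy": 0,"wz": 0,"gripper": 0}]}}

```text
time: 14.32
position: [0.5667, -0.286, 0.1145]
ee_rot: [-0.0, 0.757, 0.653, 0.0]
force: [0.6, 1.3, -3.5]
finger_gap: 0.381
```

{"api": "carry_out", "payload": {"commands": [{"tx": 0,"ty": 0,"tz": 0.1,"wx": 0,"wy": 0,"wz": 0,"gripper": 0},{"tx": 0,"ty": 0,"tz": 0.2,"wx": 0,"wy": 0,"wz": 0,"gripper": 0},{"tx": 0,"ty": 0,"tz": 0.3,"wx": 0,"wy": 0,"wz": 0,"gripper": 0},{"tx": 0,"ty": 0,"tz": 0.4,"wx": 0,"wy": 0,"wz": 0,"gripper": 0},{"tx": 0,"ty": 0,"tz": 0.4,"wx": 0,"wy": 0,"wz": 0,"gripper": 0}]}}

```text
time: 14.95
position: [0.5667, -0.2861, 0.111]
ee_rot: [-0.0, 0.757, 0.653, -0.0]
force: [-1.2, 0.1, -1.8]
finger_gap: 0.379
```

{"api": "carry_out", "payload": {"commands": [{"tx": 0,"ty": 0,"tz": 0.05,"wx": 0,"wy": 0,"wz": 0,"gripper": 0},{"tx": 0,"ty": 0,"tz": 0.1,"wx": 0,"wy": 0,"wz": 0,"gripper": 0},{"tx": 0,"ty": 0,"tz": 0.15,"wx": 0,"wy": 0,"wz": 0,"gripper": 0},{"tx": 0,"ty": 0,"tz": 0.15,"wx": 0,"wy": 0,"wz": 0,"gripper": 0},{"tx": 0,"ty": 0,"tz": 0.15,"wx": 0,"wy": 0,"wz": 0,"gripper": 0}]}}

```text
time: 15.58
position: [0.5667, -0.2861, 0.1096]
ee_rot: [-0.0, 0.757, 0.653, -0.0]
force: [-1.3, 0.3, -3.3]
finger_gap: 0.383
```

Run:
```python
from h import *
plan([])
```

```text
t 15.57 pose [ 0.5667 -0.2861  0.1096 81.5788] F [-1.3  0.3 -3.3] gap 0.383
```

{"api": "carry_out", "payload": {"commands": [{"tx": 0,"ty": 0,"tz": 0.1,"wx": 0,"wy": 0,"wz": 0,"gripper": 0},{"tx": 0,"ty": 0,"tz": 0.2,"wx": 0,"wy": 0,"wz": 0,"gripper": 0},{"tx": 0,"ty": 0,"tz": 0.25,"wx": 0,"wy": 0,"wz": 0,"gripper": 0},{"tx": 0,"ty": 0,"tz": 0.25,"wx": 0,"wy": 0,"wz": 0,"gripper": 0},{"tx": 0,"ty": 0,"tz": 0.25,"wx": 0,"wy": 0,"wz": 0,"gripper": 0}]}}

```text
time: 16.2
position: [0.5668, -0.2861, 0.107]
ee_rot: [-0.0, 0.757, 0.653, 0.0]
force: [-1.3, -1.0, -3.5]
finger_gap: 0.381
```

{"api": "carry_out", "payload": {"commands": [{"tx": 0,"ty": 0,"tz": 0.05,"wx": 0,"wy": 0,"wz": 0,"gripper": 0},{"tx": 0,"ty": 0,"tz": 0.1,"wx": 0,"wy": 0,"wz": 0,"gripper": 0},{"tx": 0,"ty": 0,"tz": 0.15,"wx": 0,"wy": 0,"wz": 0,"gripper": 0},{"tx": 0,"ty": 0,"tz": 0.15,"wx": 0,"wy": 0,"wz": 0,"gripper": 0},{"tx": 0,"ty": 0,"tz": 0.15,"wx": 0,"wy": 0,"wz": 0,"gripper": 0}]}}

```text
time: 16.82
position: [0.5667, -0.2861, 0.1056]
ee_rot: [0.0, 0.757, 0.653, -0.0]
force: [-1.1, 0.2, -2.5]
finger_gap: 0.381
```

{"api": "carry_out", "payload": {"commands": [{"tx": 0,"ty": 0,"tz": 0.05,"wx": 0,"wy": 0,"wz": 0,"gripper": 0},{"tx": 0,"ty": 0,"tz": 0.1,"wx": 0,"wy": 0,"wz": 0,"gripper": 0},{"tx": 0,"ty": 0,"tz": 0.15,"wx": 0,"wy": 0,"wz": 0,"gripper": 0},{"tx": 0,"ty": 0,"tz": 0.15,"wx": 0,"wy": 0,"wz": 0,"gripper": 0},{"tx": 0,"ty": 0,"tz": 0.15,"wx": 0,"wy": 0,"wz": 0,"gripper": 0}]}}

```text
time: 17.45
position: [0.5668, -0.2861, 0.1041]
ee_rot: [-0.0, 0.757, 0.653, 0.0]
force: [-0.6, -0.2, -3.1]
finger_gap: 0.383
```

{"api": "carry_out", "payload": {"commands": [{"tx": 0,"ty": 0,"tz": 0.05,"wx": 0,"wy": 0,"wz": 0,"gripper": 0},{"tx": 0,"ty": 0,"tz": 0.1,"wx": 0,"wy": 0,"wz": 0,"gripper": 0},{"tx": 0,"ty": 0,"tz": 0.15,"wx": 0,"wy": 0,"wz": 0,"gripper": 0},{"tx": 0,"ty": 0,"tz": 0.15,"wx": 0,"wy": 0,"wz": 0,"gripper": 0},{"tx": 0,"ty": 0,"tz": 0.15,"wx": 0,"wy": 0,"wz": 0,"gripper": 0}]}}

```text
time: 18.08
position: [0.5668, -0.2861, 0.103]
ee_rot: [0.0, 0.757, 0.653, 0.0]
force: [-2.7, 0.2, 0.7]
finger_gap: 0.382
```

{"api": "carry_out", "payload": {"commands": [{"tx": 0,"ty": 0,"tz": 0.04,"wx": 0,"wy": 0,"wz": 0,"gripper": 0},{"tx": 0,"ty": 0,"tz": 0.08,"wx": 0,"wy": 0,"wz": 0,"gripper": 0},{"tx": 0,"ty": 0,"tz": 0.08,"wx": 0,"wy": 0,"wz": 0,"gripper": 0},{"tx": 0,"ty": 0,"tz": 0.08,"wx": 0,"wy": 0,"wz": 0,"gripper": 0},{"tx": 0,"ty": 0,"tz": 0.08,"wx": 0,"wy": 0,"wz": 0,"gripper": 0}]}}

```text
time: 18.7
position: [0.5668, -0.2861, 0.103]
ee_rot: [-0.0, 0.757, 0.653, -0.0]
force: [-5.2, 2.3, 5.9]
finger_gap: 0.381
```

{"api": "carry_out", "payload": {"commands": [{"tx": 0,"ty": 0,"tz": 0,"wx": 0,"wy": 0,"wz": 0,"gripper": 0.6},{"tx": 0,"ty": 0,"tz": 0,"wx": 0,"wy": 0,"wz": 0,"gripper": 0.6},{"tx": 0,"ty": 0,"tz": 0,"wx": 0,"wy": 0,"wz": 0,"gripper": 0.6},{"tx": 0,"ty": 0,"tz": 0,"wx": 0,"wy": 0,"wz": 0,"gripper": 0.6},{"tx": 0,"ty": 0,"tz": -1,"wx": 0,"wy": 0,"wz": 0,"gripper": 0.6}]}}

```text
time: 19.32
position: [0.5662, -0.2857, 0.111]
ee_rot: [-0.001, 0.757, 0.653, -0.0]
force: [0.9, -0.5, -0.4]
finger_gap: 0.604
```

Run:
```python
from h import *
plan([(.565,-.28,.2,60),(.57,-.1,.14,30),(.5722,-.0005,.10,6.5)])
c,s=np.cos(.114),np.sin(.114); print("tab",.6-.028*c,.0028-.028*s)
```

```text
t 19.32 pose [ 0.5662 -0.2857  0.111  81.5778] F [ 0.9 -0.5 -0.4] gap 0.604
[ 0.565 -0.28   0.2   60.   ] t= [ 0.55 -0.2  -8.9 ] wz 0.377
[ 0.57 -0.1   0.14 30.  ] t= [15.84 -8.57  6.  ] wz 0.524
[ 5.722e-01 -5.000e-04  1.000e-01  6.500e+00] t= [ 5.17 -8.51  4.  ] wz 0.41
tab 0.5721817470399883 -0.0003850906192441276
```

{"api": "carry_out", "payload": {"commands": [{"tx": 0,"ty": 0,"tz": -3,"wx": 0,"wy": 0,"wz": 0,"gripper": 0.5},{"tx": 0,"ty": 0,"tz": -6,"wx": 0,"wy": 0,"wz": 0,"gripper": 0.5},{"tx": 0.5,"ty": -0.2,"tz": -8.5,"wx": 0,"wy": 0,"wz": 0.15,"gripper": 0.5},{"tx": 2,"ty": -0.2,"tz": -9,"wx": 0,"wy": 0,"wz": 0.3,"gripper": 0.5},{"tx": 5,"ty": -0.2,"tz": -9,"wx": 0,"wy": 0,"wz": 0.377,"gripper": 0.5}]}}

```text
time: 19.95
position: [0.5728, -0.2369, 0.204]
ee_rot: [0.001, 0.867, 0.498, 0.001]
force: [0.8, 0.7, -0.2]
finger_gap: 0.503
```

{"api": "carry_out", "payload": {"commands": [{"tx": 4,"ty": -1.5,"tz": 0.5,"wx": 0,"wy": 0,"wz": 0.15,"gripper": 0.5},{"tx": 8,"ty": -3.5,"tz": 1.5,"wx": 0,"wy": 0,"wz": 0.3,"gripper": 0.5},{"tx": 12,"ty": -5.5,"tz": 3,"wx": 0,"wy": 0,"wz": 0.45,"gripper": 0.5},{"tx": 14.5,"ty": -8,"tz": 4.5,"wx": 0,"wy": 0,"wz": 0.6,"gripper": 0.5},{"tx": 16,"ty": -10,"tz": 6,"wx": 0,"wy": 0,"wz": 0.7,"gripper": 0.5}]}}

```text
time: 20.58
position: [0.5657, -0.0462, 0.1423]
ee_rot: [0.0, 0.985, 0.171, 0.001]
force: [-0.4, -0.3, -0.4]
finger_gap: 0.501
```

Run:
```python
from h import *
plan([(.5722,-.0004,.07,6.5)])
```

```text
t 20.57 pose [ 0.5657 -0.0462  0.1423 19.7393] F [-0.4 -0.3 -0.4] gap 0.501
[ 5.722e-01 -4.000e-04  7.000e-02  6.500e+00] t= [ 2.16 -4.09  7.23] wz 0.231
```

{"api": "carry_out", "payload": {"commands": [{"tx": 0.8,"ty": -1.5,"tz": 2,"wx": 0,"wy": 0,"wz": 0.1,"gripper": 0.5},{"tx": 1.6,"ty": -3,"tz": 4,"wx": 0,"wy": 0,"wz": 0.2,"gripper": 0.5},{"tx": 2.15,"ty": -4.1,"tz": 6,"wx": 0,"wy": 0,"wz": 0.231,"gripper": 0.5},{"tx": 2.15,"ty": -4.1,"tz": 7.2,"wx": 0,"wy": 0,"wz": 0.231,"gripper": 0.5},{"tx": 2.15,"ty": -4.1,"tz": 7.2,"wx": 0,"wy": 0,"wz": 0.231,"gripper": 0.5}]}}

```text
time: 21.2
position: [0.5713, -0.0022, 0.0693]
ee_rot: [-0.0, 0.998, 0.058, -0.001]
force: [0.1, -0.6, -0.0]
finger_gap: 0.499
```

Run:
```python
from h import *
a=camera("side");b=camera("top")
print("side clip",fitclip({"side":a},[.598,.004,.12],{"side":(230,335)}))
def crop(im,r,c,h,w,s): return cv2.resize(im[r-h:r+h,c-w:c+w],None,fx=s,fy=s,interpolation=cv2.INTER_CUBIC)
save("seated.png",np.hstack([crop(a,310,355,60,40,5),crop(b,205,432,60,40,5)]))
plan([(.5722,-.0004,.018,6.5)])
```

```text
side clip (array([0.59878305, 0.00702381, 0.15720052]), np.float64(127.875))
t 21.3 pose [ 5.7240e-01 -2.5000e-03  7.0700e-02  6.6164e+00] F [-0.6 -0.3  1.2] gap 0.5
[ 5.722e-01 -4.000e-04  1.800e-02  6.500e+00] t= [-0.   -0.21  5.27] wz 0.002
```

View pics/seated.png

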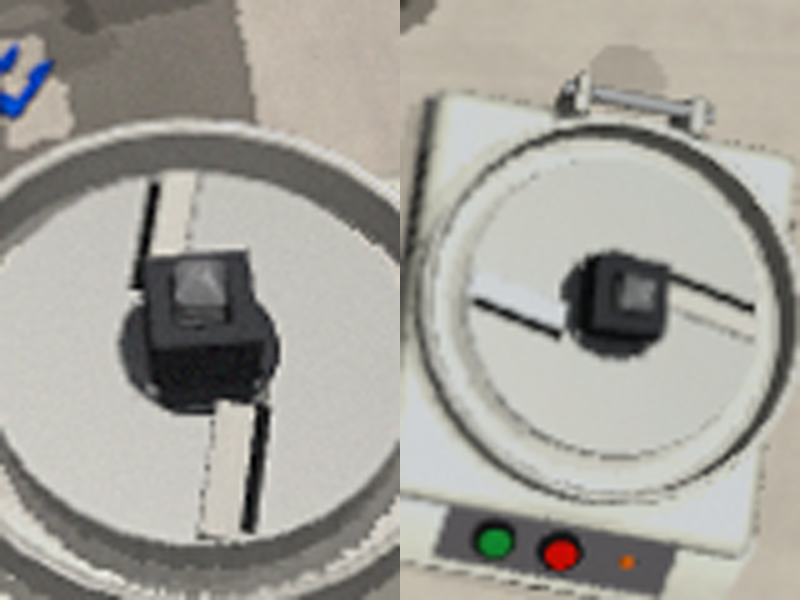

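The disc sits level inside the chamber in both views, with the shaft head standing clear of the hub at side crop (285,200) and top crop (290,638). Next is the clip grasp.

{"api": "carry_out", "payload": {"commands": [{"tx": 0,"ty": -0.21,"tz": 1.5,"wx": 0,"wy": 0,"wz": 0,"gripper": 0.4},{"tx": 0,"ty": -0.21,"tz": 3,"wx": 0,"wy": 0,"wz": 0,"gripper": 0.4},{"tx": 0,"ty": -0.21,"tz": 4.5,"wx": 0,"wy": 0,"wz": 0,"gripper": 0.4},{"tx": 0,"ty": -0.21,"tz": 5.35,"wx": 0,"wy": 0,"wz": 0,"gripper": 0.3},{"tx": 0,"ty": -0.21,"tz": 5.35,"wx": 0,"wy": 0,"wz": 0,"gripper": 0.2}]}}

```text
time: 21.92
position: [0.5713, 0.0002, 0.0155]
ee_rot: [-0.0, 0.998, 0.058, -0.001]
force: [0.0, 0.4, 0.5]
finger_gap: 0.249
```

{"api": "carry_out", "payload": {"commands": [{"tx": 0,"ty": 0,"tz": 0,"wx": 0,"wy": 0,"wz": 0,"gripper": 0},{"tx": 0,"ty": 0,"tz": 0,"wx": 0,"wy": 0,"wz": 0,"gripper": 0},{"tx": 0,"ty": 0,"tz": 0,"wx": 0,"wy": 0,"wz": 0,"gripper": 0},{"tx": 0,"ty": 0,"tz": 0,"wx": 0,"wy": 0,"wz": 0,"gripper": 0},{"tx": 0,"ty": 0,"tz": 0,"wx": 0,"wy": 0,"wz": 0,"gripper": 0}]}}

```text
time: 22.55
position: [0.5716, 0.0002, 0.0164]
ee_rot: [-0.0, 0.998, 0.058, 0.0]
force: [-0.3, 0.1, -0.0]
finger_gap: 0.092
```

{"api": "carry_out", "payload": {"commands": [{"tx": 0,"ty": 0,"tz": -2,"wx": 0,"wy": 0,"wz": 0,"gripper": 0},{"tx": 0,"ty": 0,"tz": -5,"wx": 0,"wy": 0,"wz": 0,"gripper": 0},{"tx": 0,"ty": 0,"tz": -9,"wx": 0,"wy": 0,"wz": 0,"gripper": 0},{"tx": 0,"ty": 0,"tz": -14,"wx": 0,"wy": 0,"wz": 0,"gripper": 0},{"tx": -1,"ty": 2,"tz": -18,"wx": 0,"wy": 0,"wz": 0,"gripper": 0}]}}

```text
time: 23.18
position: [0.5648, -0.0204, 0.2005]
ee_rot: [0.0, 0.998, 0.059, 0.002]
force: [0.7, -0.2, -0.7]
finger_gap: 0.092
```

Run:
```python
from h import *
def yaw(n,a,b,z):
    v=atz(n,b,z)-atz(n,a,z); return (np.degrees(np.arctan2(v[1],v[0]))+45)%90-45
print("right edge",yaw("top",(177,471),(255,461.6),.06),"handle",yaw("top",(164,427.6),(168,452.6),.07),"panel",yaw("top",(245.4,401.6),(255,447),.06),"btn",yaw("top",(253.2,410.8),(257.6,437.6),.05))
print("btn side",yaw("side",(318.5,286),(352.5,286),.05))
y=-8.5;u=np.array([np.cos(np.radians(y)),np.sin(np.radians(y))])
S=np.array([.5664,-.2857])
w=lambda back,z:(*(S-(.0284+back)*u),z,y)
plan([(.50,-.15,.2,0),w(.065,.2),w(.065,.15),w(.032,.14)])
```

```text
right edge -9.399214652925139 handle -7.184296897366764 panel -10.798606155756715 btn -8.251160461423382
btn side -7.183494818583526
t 23.18 pose [ 0.5648 -0.0204  0.2005  6.7456] F [ 0.7 -0.2 -0.7] gap 0.092
[ 0.5  -0.15  0.2   0.  ] t= [-7.96 12.11  0.05] wz 0.118
[ 0.47402592 -0.2718946   0.2        -8.5       ] t= [-2.6  12.19 -0.  ] wz 0.148
[ 0.47402592 -0.2718946   0.15       -8.5       ] t= [ 0. -0.  5.] wz -0.0
[ 0.50666344 -0.27677231  0.14       -8.5       ] t= [3.3 0.  1. ] wz -0.0
```

{"api": "carry_out", "payload": {"commands": [{"tx": -2,"ty": 3,"tz": 0,"wx": 0,"wy": 0,"wz": 0.03,"gripper": 0},{"tx": -4,"ty": 6,"tz": 0,"wx": 0,"wy": 0,"wz": 0.06,"gripper": 0},{"tx": -6,"ty": 9,"tz": 0,"wx": 0,"wy": 0,"wz": 0.1,"gripper": 0},{"tx": -8,"ty": 12,"tz": 0,"wx": 0,"wy": 0,"wz": 0.118,"gripper": 0},{"tx": -9,"ty": 15,"tz": 0,"wx": 0,"wy": 0,"wz": 0.15,"gripper": 0}]}}

```text
time: 23.8
position: [0.4913, -0.1813, 0.1981]
ee_rot: [0.0, 1.0, -0.018, 0.001]
force: [0.4, 0.4, -0.5]
finger_gap: 0.094
```

Run:
```python
from h import *
plan([(.4740,-.2719,.15,-8.5)])
```

```text
t 23.8 pose [ 0.4913 -0.1813  0.1981 -2.0302] F [ 0.4  0.4 -0.5] gap 0.094
[ 0.474  -0.2719  0.15   -8.5   ] t= [-1.41  9.12  4.81] wz 0.113
```

{"api": "carry_out", "payload": {"commands": [{"tx": -0.4,"ty": 3,"tz": 1,"wx": 0,"wy": 0,"wz": 0.04,"gripper": 0},{"tx": -0.8,"ty": 6,"tz": 2,"wx": 0,"wy": 0,"wz": 0.08,"gripper": 0},{"tx": -1.4,"ty": 9.1,"tz": 3.5,"wx": 0,"wy": 0,"wz": 0.113,"gripper": 0},{"tx": -1.4,"ty": 9.1,"tz": 4.8,"wx": 0,"wy": 0,"wz": 0.113,"gripper": 0},{"tx": -1.4,"ty": 9.1,"tz": 4.8,"wx": 0,"wy": 0,"wz": 0.113,"gripper": 0}]}}

```text
time: 24.42
position: [0.4743, -0.2698, 0.1477]
ee_rot: [-0.001, 0.997, -0.073, -0.001]
force: [-1.0, 0.9, 0.4]
finger_gap: 0.094
```

{"api": "carry_out", "payload": {"commands": [{"tx": 0,"ty": 0,"tz": 0,"wx": 0,"wy": 0,"wz": 0,"gripper": 0},{"tx": 0,"ty": 0,"tz": 0,"wx": 0,"wy": 0,"wz": 0,"gripper": 0},{"tx": 0,"ty": 0,"tz": 0,"wx": 0,"wy": 0,"wz": 0,"gripper": 0},{"tx": 0,"ty": 0,"tz": 0,"wx": 0,"wy": 0,"wz": 0,"gripper": 0},{"tx": 0,"ty": 0,"tz": 0,"wx": 0,"wy": 0,"wz": 0,"gripper": 0}]}}

```text
time: 25.05
position: [0.4749, -0.2707, 0.1484]
ee_rot: [0.0, 0.997, -0.073, 0.0]
force: [0.8, -0.8, -0.7]
finger_gap: 0.095
```

Run:
```python
from h import *
plan([(.5067,-.2768,.14,-8.5)])
a=camera("side");b=camera("top")
# fit held clip: z = TCP z - .0164
z=state()["position"][2]-.0164
def crop(im,r,c,h,w,s): return cv2.resize(im[r-h:r+h,c-w:c+w],None,fx=s,fy=s,interpolation=cv2.INTER_CUBIC)
save("standoff.png",np.hstack([crop(a,295,335,50,40,5),crop(b,215,432,50,40,5)]))
```

```text
t 25.05 pose [ 0.4749 -0.2707  0.1484 -8.4284] F [ 0.8 -0.8 -0.7] gap 0.095
[ 0.5067 -0.2768  0.14   -8.5   ] t= [3.24 0.14 0.84] wz 0.001
```

View pics/standoff.png

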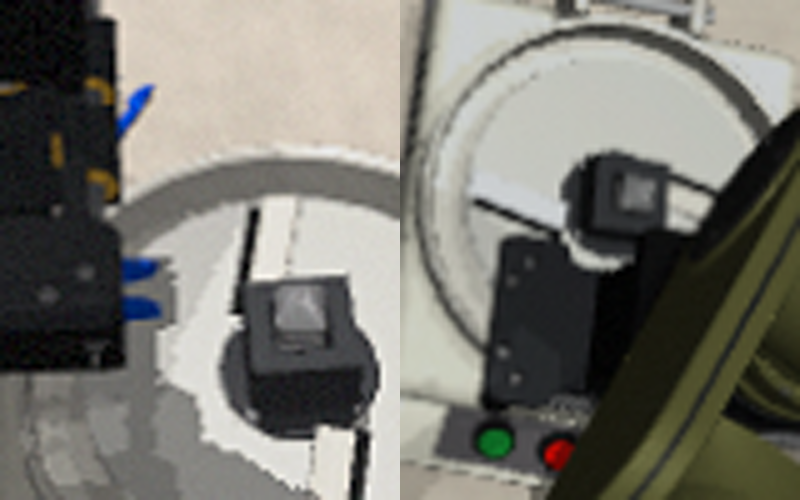

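The side view shows the clip held straight, with its tips at about (299,328) and (307,328). The shaft head is near (305,355) and the groove is free above the hub. I'll check the lateral alignment numerically.

Run:
```python
from h import *
s=state();p=s["position"];t=np.radians(-8.43);u=np.array([np.cos(t),np.sin(t)]);v=np.array([-u[1],u[0]])
z=p[2]-.0164
for sg in(1,-1):
    for zz in (z,z+.005):
        print("tip",sg,proj("side",[*(p[:2]+.048*u+sg*.0096*v),zz]).round(1))
for zz,h in((.1297,.0055),(.1222,.008)):
    print("head",[proj("side",[*(np.array([.5664,-.2857])+h*(a*u+b*v)),zz]).round(1).tolist() for a,b in((-1,-1),(1,-1),(1,1),(-1,1))])
```

```text
tip 1 [299.  327.1]
tip 1 [297.2 327.1]
tip -1 [308.8 327.6]
tip -1 [307.  327.6]
head [[307.2, 351.7], [306.9, 358.4], [301.4, 357.8], [301.6, 351.2]]
head [[311.2, 350.1], [310.8, 359.9], [302.7, 359.0], [303.1, 349.4]]
```

{"api": "carry_out", "payload": {"commands": [{"tx": 0.8,"ty": 0.1,"tz": 0.2,"wx": 0,"wy": 0,"wz": 0,"gripper": 0},{"tx": 1.6,"ty": 0.14,"tz": 0.5,"wx": 0,"wy": 0,"wz": 0,"gripper": 0},{"tx": 2.4,"ty": 0.14,"tz": 0.8,"wx": 0,"wy": 0,"wz": 0,"gripper": 0},{"tx": 3.1,"ty": 0.14,"tz": 1.2,"wx": 0,"wy": 0,"wz": 0,"gripper": 0},{"tx": 3.1,"ty": 0.14,"tz": 1.6,"wx": 0,"wy": 0,"wz": 0,"gripper": 0}]}}

```text
time: 25.78
position: [0.5057, -0.2766, 0.1319]
ee_rot: [-0.0, 0.997, -0.073, -0.0]
force: [0.1, 0.4, -0.1]
finger_gap: 0.09
```

{"api": "carry_out", "payload": {"commands": [{"tx": 0,"ty": 0,"tz": 0,"wx": 0,"wy": 0,"wz": 0,"gripper": 0},{"tx": 0,"ty": 0,"tz": 0.05,"wx": 0,"wy": 0,"wz": 0,"gripper": 0},{"tx": 0,"ty": 0,"tz": 0.1,"wx": 0,"wy": 0,"wz": 0,"gripper": 0},{"tx": 0,"ty": 0,"tz": 0.15,"wx": 0,"wy": 0,"wz": 0,"gripper": 0},{"tx": 0,"ty": 0,"tz": 0.15,"wx": 0,"wy": 0,"wz": 0,"gripper": 0}]}}

```text
time: 26.4
position: [0.5052, -0.2767, 0.1309]
ee_rot: [0.0, 0.997, -0.074, 0.0]
force: [0.2, 0.3, -0.6]
finger_gap: 0.094
```

Run:
```python
from h import *
plan([(.5067,-.2768,.1289,-8.5)])
```

```text
t 26.4 pose [ 0.5052 -0.2767  0.1309 -8.4366] F [ 0.2  0.3 -0.6] gap 0.094
[ 0.5067 -0.2768  0.1289 -8.5   ] t= [ 0.15 -0.01  0.2 ] wz 0.001
```

Now probing gently for the hub top, in half-millimetre steps.

{"api": "carry_out", "payload": {"commands": [{"tx": 0,"ty": 0,"tz": 0.05,"wx": 0,"wy": 0,"wz": 0,"gripper": 0},{"tx": 0,"ty": 0,"tz": 0.1,"wx": 0,"wy": 0,"wz": 0,"gripper": 0},{"tx": 0,"ty": 0,"tz": 0.15,"wx": 0,"wy": 0,"wz": 0,"gripper": 0},{"tx": 0,"ty": 0,"tz": 0.15,"wx": 0,"wy": 0,"wz": 0,"gripper": 0},{"tx": 0,"ty": 0,"tz": 0.15,"wx": 0,"wy": 0,"wz": 0,"gripper": 0}]}}

```text
time: 27.02
position: [0.5053, -0.2766, 0.1293]
ee_rot: [-0.0, 0.997, -0.074, -0.0]
force: [-0.4, -0.1, -0.1]
finger_gap: 0.093
```

{"api": "carry_out", "payload": {"commands": [{"tx": 0,"ty": 0,"tz": 0.02,"wx": 0,"wy": 0,"wz": 0,"gripper": 0},{"tx": 0,"ty": 0,"tz": 0.04,"wx": 0,"wy": 0,"wz": 0,"gripper": 0},{"tx": 0,"ty": 0,"tz": 0.06,"wx": 0,"wy": 0,"wz": 0,"gripper": 0},{"tx": 0,"ty": 0,"tz": 0.06,"wx": 0,"wy": 0,"wz": 0,"gripper": 0},{"tx": 0,"ty": 0,"tz": 0.06,"wx": 0,"wy": 0,"wz": 0,"gripper": 0}]}}

```text
time: 27.65
position: [0.5053, -0.2767, 0.1288]
ee_rot: [0.0, 0.997, -0.074, 0.0]
force: [0.7, 0.3, -0.2]
finger_gap: 0.094
```

{"api": "carry_out", "payload": {"commands": [{"tx": 0,"ty": 0,"tz": 0.02,"wx": 0,"wy": 0,"wz": 0,"gripper": 0},{"tx": 0,"ty": 0,"tz": 0.04,"wx": 0,"wy": 0,"wz": 0,"gripper": 0},{"tx": 0,"ty": 0,"tz": 0.05,"wx": 0,"wy": 0,"wz": 0,"gripper": 0},{"tx": 0,"ty": 0,"tz": 0.05,"wx": 0,"wy": 0,"wz": 0,"gripper": 0},{"tx": 0,"ty": 0,"tz": 0.05,"wx": 0,"wy": 0,"wz": 0,"gripper": 0}]}}

```text
time: 28.28
position: [0.5053, -0.2766, 0.1282]
ee_rot: [0.0, 0.997, -0.074, 0.0]
force: [0.9, -0.5, 0.2]
finger_gap: 0.092
```

{"api": "carry_out", "payload": {"commands": [{"tx": 0,"ty": 0,"tz": 0.02,"wx": 0,"wy": 0,"wz": 0,"gripper": 0},{"tx": 0,"ty": 0,"tz": 0.04,"wx": 0,"wy": 0,"wz": 0,"gripper": 0},{"tx": 0,"ty": 0,"tz": 0.05,"wx": 0,"wy": 0,"wz": 0,"gripper": 0},{"tx": 0,"ty": 0,"tz": 0.05,"wx": 0,"wy": 0,"wz": 0,"gripper": 0},{"tx": 0,"ty": 0,"tz": 0.05,"wx": 0,"wy": 0,"wz": 0,"gripper": 0}]}}

```text
time: 28.9
position: [0.5054, -0.2767, 0.1279]
ee_rot: [0.0, 0.997, -0.074, 0.0]
force: [-1.0, 0.4, 2.0]
finger_gap: 0.093
```

{"api": "carry_out", "payload": {"commands": [{"tx": 0,"ty": 0,"tz": -0.1,"wx": 0,"wy": 0,"wz": 0,"gripper": 0},{"tx": 0.4,"ty": 0,"tz": -0.1,"wx": 0,"wy": 0,"wz": 0,"gripper": 0},{"tx": 0.8,"ty": 0,"tz": -0.1,"wx": 0,"wy": 0,"wz": 0,"gripper": 0},{"tx": 1.2,"ty": 0,"tz": -0.1,"wx": 0,"wy": 0,"wz": 0,"gripper": 0},{"tx": 1.2,"ty": 0,"tz": -0.1,"wx": 0,"wy": 0,"wz": 0,"gripper": 0}]}}

```text
time: 29.52
position: [0.5175, -0.2784, 0.1287]
ee_rot: [-0.0, 0.997, -0.073, -0.0]
force: [0.1, -0.2, -0.9]
finger_gap: 0.093
```

{"api": "carry_out", "payload": {"commands": [{"tx": 0.1,"ty": 0,"tz": 0,"wx": 0,"wy": 0,"wz": 0,"gripper": 0},{"tx": 0.2,"ty": 0,"tz": 0,"wx": 0,"wy": 0,"wz": 0,"gripper": 0},{"tx": 0.3,"ty": 0,"tz": 0,"wx": 0,"wy": 0,"wz": 0,"gripper": 0},{"tx": 0.4,"ty": 0,"tz": 0,"wx": 0,"wy": 0,"wz": 0,"gripper": 0},{"tx": 0.5,"ty": 0,"tz": 0,"wx": 0,"wy": 0,"wz": 0,"gripper": 0}]}}

```text
time: 30.15
position: [0.5217, -0.2787, 0.1284]
ee_rot: [-0.0, 0.997, -0.073, -0.001]
force: [-2.9, 1.5, -0.7]
finger_gap: 0.09
```

{"api": "carry_out", "payload": {"commands": [{"tx": 0.05,"ty": 0,"tz": 0,"wx": 0,"wy": 0,"wz": 0,"gripper": 0},{"tx": 0.1,"ty": 0,"tz": 0,"wx": 0,"wy": 0,"wz": 0,"gripper": 0},{"tx": 0.15,"ty": 0,"tz": 0,"wx": 0,"wy": 0,"wz": 0,"gripper": 0},{"tx": 0.2,"ty": 0,"tz": 0,"wx": 0,"wy": 0,"wz": 0,"gripper": 0},{"tx": 0.2,"ty": 0,"tz": 0,"wx": 0,"wy": 0,"wz": 0,"gripper": 0}]}}

```text
time: 30.78
position: [0.5236, -0.2791, 0.1284]
ee_rot: [-0.0, 0.997, -0.074, -0.001]
force: [-3.2, 2.3, 0.6]
finger_gap: 0.094
```

{"api": "carry_out", "payload": {"commands": [{"tx": 0.05,"ty": 0,"tz": 0,"wx": 0,"wy": 0,"wz": 0,"gripper": 0},{"tx": 0.1,"ty": 0,"tz": 0,"wx": 0,"wy": 0,"wz": 0,"gripper": 0},{"tx": 0.15,"ty": 0,"tz": 0,"wx": 0,"wy": 0,"wz": 0,"gripper": 0},{"tx": 0.2,"ty": 0,"tz": 0,"wx": 0,"wy": 0,"wz": 0,"gripper": 0},{"tx": 0.2,"ty": 0,"tz": 0,"wx": 0,"wy": 0,"wz": 0,"gripper": 0}]}}

```text
time: 31.4
position: [0.5246, -0.2792, 0.1284]
ee_rot: [-0.001, 0.997, -0.073, -0.002]
force: [-8.6, 4.0, 1.4]
finger_gap: 0.092
```

{"api": "carry_out", "payload": {"commands": [{"tx": 0.05,"ty": -0.03,"tz": 0,"wx": 0,"wy": 0,"wz": 0,"gripper": 0},{"tx": 0.1,"ty": -0.03,"tz": 0,"wx": 0,"wy": 0,"wz": 0,"gripper": 0},{"tx": 0.15,"ty": -0.03,"tz": 0,"wx": 0,"wy": 0,"wz": 0,"gripper": 0},{"tx": 0.2,"ty": -0.03,"tz": 0,"wx": 0,"wy": 0,"wz": 0,"gripper": 0},{"tx": 0.2,"ty": -0.03,"tz": 0,"wx": 0,"wy": 0,"wz": 0,"gripper": 0}]}}

```text
time: 32.02
position: [0.5259, -0.2793, 0.1284]
ee_rot: [-0.001, 0.997, -0.073, -0.003]
force: [-11.0, 4.1, 2.6]
finger_gap: 0.094
```

Run:
```python
from h import *
plan([])
```

```text
t 32.02 pose [ 0.5259 -0.2793  0.1284 -8.426 ] F [-11.    4.1   2.6] gap 0.094
```

{"api": "carry_out", "payload": {"commands": [{"tx": 0.05,"ty": -0.03,"tz": 0,"wx": 0,"wy": 0,"wz": 0,"gripper": 0},{"tx": 0.1,"ty": -0.03,"tz": 0,"wx": 0,"wy": 0,"wz": 0,"gripper": 0},{"tx": 0.15,"ty": -0.03,"tz": 0,"wx": 0,"wy": 0,"wz": 0,"gripper": 0},{"tx": 0.2,"ty": -0.03,"tz": 0,"wx": 0,"wy": 0,"wz": 0,"gripper": 0},{"tx": 0.2,"ty": -0.03,"tz": 0,"wx": 0,"wy": 0,"wz": 0,"gripper": 0}]}}

```text
time: 32.65
position: [0.5267, -0.2793, 0.1284]
ee_rot: [-0.001, 0.997, -0.073, -0.005]
force: [-15.0, 4.3, 6.7]
finger_gap: 0.093
```

{"api": "carry_out", "payload": {"commands": [{"tx": 0.05,"ty": 0,"tz": 0,"wx": 0,"wy": 0,"wz": 0,"gripper": 0},{"tx": 0.1,"ty": 0,"tz": 0,"wx": 0,"wy": 0,"wz": 0,"gripper": 0},{"tx": 0.1,"ty": 0,"tz": 0,"wx": 0,"wy": 0,"wz": 0,"gripper": 0},{"tx": 0.1,"ty": 0,"tz": 0,"wx": 0,"wy": 0,"wz": 0,"gripper": 0},{"tx": 0.1,"ty": 0,"tz": 0,"wx": 0,"wy": 0,"wz": 0,"gripper": 0}]}}

```text
time: 33.28
position: [0.527, -0.2794, 0.1284]
ee_rot: [-0.001, 0.997, -0.073, -0.006]
force: [-18.7, 4.7, 8.1]
finger_gap: 0.089
```

{"api": "carry_out", "payload": {"commands": [{"tx": 0,"ty": 0,"tz": -0.03,"wx": 0,"wy": 0.012,"wz": 0,"gripper": 0},{"tx": 0,"ty": 0,"tz": -0.03,"wx": 0,"wy": 0.012,"wz": 0,"gripper": 0},{"tx": 0.03,"ty": 0,"tz": -0.03,"wx": 0,"wy": 0.012,"wz": 0,"gripper": 0},{"tx": 0.06,"ty": 0,"tz": -0.03,"wx": 0,"wy": 0.012,"wz": 0,"gripper": 0},{"tx": 0.06,"ty": 0,"tz": -0.03,"wx": 0,"wy": 0.012,"wz": 0,"gripper": 0}]}}

```text
time: 33.9
position: [0.527, -0.2794, 0.1282]
ee_rot: [-0.001, 0.997, -0.073, -0.0]
force: [-19.2, 4.4, 7.9]
finger_gap: 0.089
```

Run:
```python
from h import *
plan([])
```

```text
t 33.9 pose [ 0.527  -0.2794  0.1282 -8.4157] F [-19.2   4.4   7.9] gap 0.089
```

{"api": "carry_out", "payload": {"commands": [{"tx": 0,"ty": 0,"tz": -0.05,"wx": 0,"wy": 0,"wz": 0,"gripper": 0},{"tx": 0,"ty": 0,"tz": -0.1,"wx": 0,"wy": 0,"wz": 0,"gripper": 0},{"tx": 0,"ty": 0,"tz": -0.1,"wx": 0,"wy": 0,"wz": 0,"gripper": 0},{"tx": 0.03,"ty": 0,"tz": -0.1,"wx": 0,"wy": 0,"wz": 0,"gripper": 0},{"tx": 0.03,"ty": 0,"tz": -0.1,"wx": 0,"wy": 0,"wz": 0,"gripper": 0}]}}

```text
time: 34.52
position: [0.5273, -0.2793, 0.1283]
ee_rot: [-0.001, 0.997, -0.073, -0.0]
force: [-17.1, 3.7, 3.7]
finger_gap: 0.09
```

Run:
```python
from h import *
plan([]);a=camera("side")
print(state()["moment"])
save("push.png",cv2.resize(a[270:340,300:400],None,fx=7,fy=7,interpolation=cv2.INTER_CUBIC))
```

```text
t 34.52 pose [ 0.5273 -0.2793  0.1283 -8.422 ] F [-17.1   3.7   3.7] gap 0.09
[ 0.62576491  2.98350433 -0.02890736]
```

View pics/push.png

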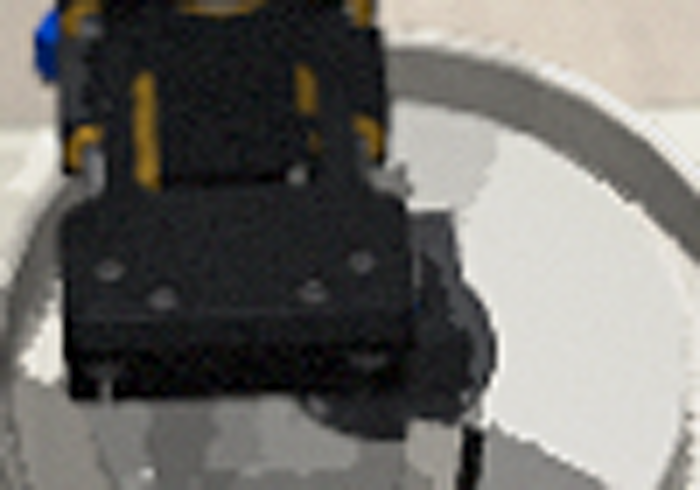

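The view shows only the gripper body covering the clip. The hub edge at (310,360) is unchanged. The force eased when I raised the tool, so I'll carry on pushing.

{"api": "carry_out", "payload": {"commands": [{"tx": 0.03,"ty": 0,"tz": -0.03,"wx": 0,"wy": 0,"wz": 0,"gripper": 0},{"tx": 0.06,"ty": 0,"tz": -0.03,"wx": 0,"wy": 0,"wz": 0,"gripper": 0},{"tx": 0.09,"ty": 0,"tz": -0.03,"wx": 0,"wy": 0,"wz": 0,"gripper": 0},{"tx": 0.1,"ty": 0,"tz": -0.03,"wx": 0,"wy": 0,"wz": 0,"gripper": 0},{"tx": 0.1,"ty": 0,"tz": -0.03,"wx": 0,"wy": 0,"wz": 0,"gripper": 0}]}}

```text
time: 35.2
position: [0.53, -0.2797, 0.1286]
ee_rot: [-0.0, 0.997, -0.074, 0.002]
force: [-9.5, 2.6, -0.6]
finger_gap: 0.092
```

Run:
```python
from h import *
plan([])
```

```text
t 35.2 pose [ 0.53   -0.2797  0.1286 -8.4371] F [-9.5  2.6 -0.6] gap 0.092
```

{"api": "carry_out", "payload": {"commands": [{"tx": 0.08,"ty": 0,"tz": 0,"wx": 0,"wy": 0,"wz": 0,"gripper": 0},{"tx": 0.16,"ty": 0,"tz": 0,"wx": 0,"wy": 0,"wz": 0,"gripper": 0},{"tx": 0.24,"ty": 0,"tz": 0,"wx": 0,"wy": 0,"wz": 0,"gripper": 0},{"tx": 0.3,"ty": 0,"tz": 0,"wx": 0,"wy": 0,"wz": 0,"gripper": 0},{"tx": 0.3,"ty": 0,"tz": 0,"wx": 0,"wy": 0,"wz": 0,"gripper": 0}]}}

```text
time: 35.83
position: [0.5338, -0.2803, 0.129]
ee_rot: [-0.0, 0.997, -0.074, 0.003]
force: [-7.1, 1.9, -1.9]
finger_gap: 0.091
```

{"api": "carry_out", "payload": {"commands": [{"tx": 0.05,"ty": 0,"tz": 0,"wx": 0,"wy": 0,"wz": 0,"gripper": 0},{"tx": 0.1,"ty": 0,"tz": 0,"wx": 0,"wy": 0,"wz": 0,"gripper": 0},{"tx": 0.15,"ty": 0,"tz": 0,"wx": 0,"wy": 0,"wz": 0,"gripper": 0},{"tx": 0.2,"ty": 0,"tz": 0,"wx": 0,"wy": 0,"wz": 0,"gripper": 0},{"tx": 0.2,"ty": 0,"tz": 0,"wx": 0,"wy": 0,"wz": 0,"gripper": 0}]}}

```text
time: 36.45
position: [0.5355, -0.2806, 0.129]
ee_rot: [-0.0, 0.997, -0.074, 0.003]
force: [-9.5, 2.1, -0.4]
finger_gap: 0.091
```

{"api": "carry_out", "payload": {"commands": [{"tx": 0.04,"ty": 0,"tz": 0,"wx": 0,"wy": 0,"wz": 0,"gripper": 0},{"tx": 0.08,"ty": 0,"tz": 0,"wx": 0,"wy": 0,"wz": 0,"gripper": 0},{"tx": 0.12,"ty": 0,"tz": 0,"wx": 0,"wy": 0,"wz": 0,"gripper": 0},{"tx": 0.15,"ty": 0,"tz": 0,"wx": 0,"wy": 0,"wz": 0,"gripper": 0},{"tx": 0.15,"ty": 0,"tz": 0,"wx": 0,"wy": 0,"wz": 0,"gripper": 0}]}}

```text
time: 37.08
position: [0.5366, -0.2808, 0.129]
ee_rot: [-0.0, 0.997, -0.074, 0.002]
force: [-10.6, 2.5, -0.2]
finger_gap: 0.089
```

{"api": "carry_out", "payload": {"commands": [{"tx": 0.04,"ty": 0,"tz": 0,"wx": 0,"wy": 0,"wz": 0,"gripper": 0},{"tx": 0.08,"ty": 0,"tz": 0,"wx": 0,"wy": 0,"wz": 0,"gripper": 0},{"tx": 0.12,"ty": 0,"tz": 0,"wx": 0,"wy": 0,"wz": 0,"gripper": 0},{"tx": 0.15,"ty": 0,"tz": 0,"wx": 0,"wy": 0,"wz": 0,"gripper": 0},{"tx": 0.15,"ty": 0,"tz": 0,"wx": 0,"wy": 0,"wz": 0,"gripper": 0}]}}

```text
time: 37.7
position: [0.5401, -0.2814, 0.1296]
ee_rot: [0.0, 0.997, -0.074, 0.005]
force: [-4.4, 0.8, -3.3]
finger_gap: 0.09
```

It jumped 3.5 mm and the force dropped, which is the snap. Next I'll check for the hard stop.

{"api": "carry_out", "payload": {"commands": [{"tx": 0.04,"ty": 0,"tz": 0.02,"wx": 0,"wy": 0,"wz": 0,"gripper": 0},{"tx": 0.08,"ty": 0,"tz": 0.04,"wx": 0,"wy": 0,"wz": 0,"gripper": 0},{"tx": 0.12,"ty": 0,"tz": 0.04,"wx": 0,"wy": 0,"wz": 0,"gripper": 0},{"tx": 0.15,"ty": 0,"tz": 0.04,"wx": 0,"wy": 0,"wz": 0,"gripper": 0},{"tx": 0.15,"ty": 0,"tz": 0.04,"wx": 0,"wy": 0,"wz": 0,"gripper": 0}]}}

```text
time: 38.33
position: [0.5402, -0.2815, 0.1296]
ee_rot: [0.0, 0.997, -0.073, 0.003]
force: [-10.5, 1.7, 1.9]
finger_gap: 0.089
```

{"api": "carry_out", "payload": {"commands": [{"tx": 0.04,"ty": 0,"tz": 0,"wx": 0,"wy": 0,"wz": 0,"gripper": 0},{"tx": 0.08,"ty": 0,"tz": 0,"wx": 0,"wy": 0,"wz": 0,"gripper": 0},{"tx": 0.12,"ty": 0,"tz": 0,"wx": 0,"wy": 0,"wz": 0,"gripper": 0},{"tx": 0.15,"ty": 0,"tz": 0,"wx": 0,"wy": 0,"wz": 0,"gripper": 0},{"tx": 0.15,"ty": 0,"tz": 0,"wx": 0,"wy": 0,"wz": 0,"gripper": 0}]}}

```text
time: 38.95
position: [0.5404, -0.2815, 0.1297]
ee_rot: [-0.0, 0.997, -0.073, 0.001]
force: [-16.3, 2.6, 4.2]
finger_gap: 0.089
```

Hard stop confirmed: the force rose to 16 N with no travel. I'll relax, release and withdraw.

{"api": "carry_out", "payload": {"commands": [{"tx": -0.15,"ty": 0,"tz": 0,"wx": 0,"wy": 0,"wz": 0,"gripper": 0},{"tx": -0.3,"ty": 0,"tz": 0,"wx": 0,"wy": 0,"wz": 0,"gripper": 0.4},{"tx": -0.3,"ty": 0,"tz": 0,"wx": 0,"wy": 0,"wz": 0,"gripper": 0.4},{"tx": -0.3,"ty": 0,"tz": 0,"wx": 0,"wy": 0,"wz": 0,"gripper": 0.4},{"tx": -0.3,"ty": 0,"tz": 0,"wx": 0,"wy": 0,"wz": 0,"gripper": 0.4}]}}

```text
time: 39.58
position: [0.5418, -0.2817, 0.1308]
ee_rot: [0.001, 0.997, -0.073, 0.007]
force: [0.5, 0.2, 0.9]
finger_gap: 0.392
```

{"api": "carry_out", "payload": {"commands": [{"tx": 0,"ty": 0,"tz": -1,"wx": 0,"wy": 0,"wz": 0,"gripper": 0.4},{"tx": 0,"ty": 0,"tz": -3,"wx": 0,"wy": 0,"wz": 0,"gripper": 0.4},{"tx": 0,"ty": 0,"tz": -6,"wx": 0,"wy": 0,"wz": 0,"gripper": 0.4},{"tx": 0,"ty": 0,"tz": -10,"wx": 0,"wy": 0,"wz": 0,"gripper": 0.4},{"tx": 0,"ty": -4,"tz": -12,"wx": 0,"wy": 0,"wz": 0,"gripper": 0.4}]}}

```text
time: 40.2
position: [0.5464, -0.2434, 0.2552]
ee_rot: [0.002, 0.997, -0.075, 0.009]
force: [0.8, 0.3, -0.0]
finger_gap: 0.4
```

{"api": "carry_out", "payload": {"commands": [{"tx": 0,"ty": -5,"tz": 0,"wx": 0,"wy": 0,"wz": 0,"gripper": 0.4},{"tx": -1,"ty": -10,"tz": 0,"wx": 0,"wy": 0,"wz": 0,"gripper": 0.4},{"tx": -2,"ty": -15,"tz": 0,"wx": 0,"wy": 0,"wz": 0,"gripper": 0.4},{"tx": -3,"ty": -20,"tz": 0,"wx": 0,"wy": 0,"wz": 0,"gripper": 0.4},{"tx": -4,"ty": -25,"tz": 0,"wx": 0,"wy": 0,"wz": 0,"gripper": 0.4}]}}

```text
time: 40.83
position: [0.5426, 0.0132, 0.2518]
ee_rot: [0.0, 0.997, -0.074, 0.008]
force: [0.1, -0.0, 1.2]
finger_gap: 0.396
```

Run:
```python
from h import *
plan([]);a=camera("side");b=camera("top")
def crop(im,r,c,h,w,s): return cv2.resize(im[r-h:r+h,c-w:c+w],None,fx=s,fy=s,interpolation=cv2.INTER_CUBIC)
save("done.png",np.vstack([np.hstack([crop(a,310,352,33,44,9)[:, :396],crop(b,207,434,33,44,9)[:, 200:596]])[:300*2][:594][:300],cv2.resize(np.hstack([a,b]),(792,248))]))
save("done.png",np.vstack([np.hstack([crop(a,310,352,30,33,6),crop(b,207,434,30,33,6)]),cv2.resize(np.hstack([a[:,100:],b[:,100:]]),(792,230))]))
```

```text
t 40.83 pose [ 0.5426  0.0132  0.2518 -8.4412] F [ 0.1 -0.   1.2] gap 0.396
```

View pics/done.png

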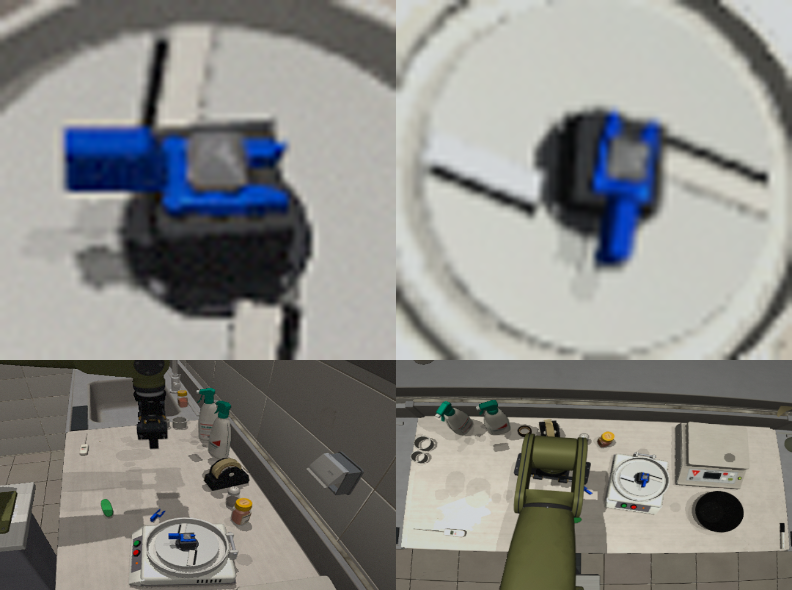

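The clip sits in the groove round the shaft at side crop (165,215), with the jaws projecting past the head on both sides and the bridge against it. The brush, salt shaker and pepper jar are where they were. Handing in.

```bash
python3 -c "
from rig import *
print(finish_job())"
```

```text
the job is handed in; nothing more can be done
None
```

The slicer is back together, and I handed the job in at about 41 s; the hand-in gives no verdict.

- **Disc:** I lowered it over the shaft in small steps until it stopped on the shoulder, with no more than about 8 N of total contact force in the readings. Then I let go. Both cameras then showed it level in the chamber with the groove free above the hub.
- **Clip:** I took the left-most of the two look-alikes and pushed it into the groove from the button-panel side.
    - **Push:** the force peaked at about 20 N (21 N counting the vertical load). That is a little above the 9–18 N given but under the 30 N limit. It eased once I lifted the tool slightly, as the clip was pressing on the hub.
    - **Snap:** the clip then jumped 3.5 mm and the force dropped to about 4 N. It came up against a hard stop, with 16 N giving almost no further travel, and I released it.
- **Last checks:** the final pictures show the jaws past both sides of the shaft. The nail brush, salt shaker and pepper jar look unmoved. The arm is clear and touching nothing.

The forces were only read at the end of each move, so a brief higher peak in between would not have shown. The clip's position from the side camera differed from the top camera's by about 4 mm. I used the top value, and the grasp and fit bore it out.

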